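# Set out a stool frame for gluing up

### The arm

A 6-joint arm with a two-finger parallel gripper is mounted at the origin on the work surface. World frame = base frame: x ahead of the robot, y to its left, z up, the work surface at z = 0. Lengths are in m, angles in degrees, forces in N, time in s.
With the tool pointing down it reaches from about 0.375 to 0.9 m from the base axis. Payload 3.1 kg.
Tool frame: the origin (TCP) lies at the very end of the fingers, on their centre line; the grasp point (between the pads) lies 19 mm behind it; x points along the fingers, y is the direction in which the jaws open and shut, and the axes are right-handed (so a half turn about x gives the same grasp; the last joint's range is limited). The gripper opens to 87 mm and grips with 3 to 60 N. Pads are 19 mm wide; open, the fingers measure 117 mm over their backs; the gripper's body (75 mm by 190 mm) begins 51 mm behind the grasp point.
Start: joints at [59.33, 30.224, 82.088, -0, 67.689, -10.227], TCP at [0.218, 0.586, 0.223] pointing down, gripper open.
Joint ranges: [-176.69, 176.69], [-43.24, 126.21], [12.49, 139.97], [-82, 262], [0, 151.66], [-163.58, 163.58]. Speed limits (degrees/s): [159.86, 159.86, 180, 180, 180, 180].

### API

Orientations are given as a 3x3 rotation matrix whose columns are the frame's x, y, z axes.
In Python, from rig import bot gives the robot as it stands.
- The arm moves only by the shell command python3 -m inch 'ROWS' [OPENING]. ROWS is a JSON object of lists of equal length, an entry for each row: "dp": the shift along the tool's x, y, z in mm, a list of three; "yaw": the turn about the tool's x in degrees. In form: {"dp": [[tx, ty, tz], ...], "yaw": [yaw, ...]}. A call has 1 to 20 rows; each row shifts and turns the commanded pose from where the row before left it, along the tool's axes as they then stand; what a row does not reach is not made up. A row lasts 1/12 s, in which the tool goes at most 41.7 mm and 7.16 degrees, less where a joint would pass 70% of its speed; a pose out of reach is approached as far as the arm can. A call is refused whole if a number of a shift passes 41.7 or a number of a turn 7.16, either way. A call with a gripper value outside its range is refused whole. OPENING is the finger opening in mm, from 0 to 87, set as the call begins (- or left out, the last holds). The fingers move at their own pace and stop on an object; the grip force is fixed at half the most. Time passes only in rows, so rows that do not move let the fingers close. It gives the time, the measured TCP pose, the force and the opening at its end, in the units of the state.
- bot.read_state(): the state, without advancing time (a new reading comes with each control period).
- bot.capture(name): name is "scene" or "top" or "wrist"; returns a dict with "color" (420x560x3 uint8, red, green, blue), "intrinsics" (3x3 intrinsics, pixels), "pose" (4x4, takes a point from camera to world coordinates). Camera axes: x right, y down, z forward; pixel columns grow to the right and rows downward; lengths in m; the calibration is good to about 2 mm. A picture is of the moment at which its call begins. There is no depth.
- bot.hand_in(): hands the job in, once; it reports no verdict.
The state is a dict: "time_s": time; "joint_positions": joint angles; "qvel": joint speeds; "tau": joint torques, N m; "position": TCP position; "tcp_rot": TCP orientation; "force": force on the tool from outside, world axes, zero at the start; "moment": the same for the moment, N m; "opening": opening from 0.0 (shut) to 1.0 (fully open).
Only numpy, scipy, OpenCV 4.12 (cv2) and the standard library are available. Lean on these libraries where they do the work, as an engineer would, in place of code of your own. Each camera call takes 0.05 s, during which the arm holds its last target.

### The job

Set out one stool frame ready for gluing on the full-size drawing on the plywood setting-out board: stand the two arched ends upright on their feet in the long outlines at the left and right, and between them lay the wide rail flat in the wide outline at the front and the narrow rail flat in the narrow outline behind it, each part lined up with its outline. Also lift the glue bottle with the nozzle out of the partitioned carton and stand it upright in the middle of the round drip dish, leaving the two tins undisturbed in their cells.

Things in the scene. Friction and masses are not known exactly. Their poses are not given: they have to be found in the camera images.
- end_a: An arched stool end, one of two alike: a panel 160 mm long, 26 mm thick and 100 mm tall with rounded upper corners, standing upright on its two feet with the arch (88 mm wide, 36 mm high) below. Pale wood, loose, about 0.22 kg. Origin: centre of its underside, between the feet. Its x runs along the 160 mm length, y through the 26 mm thickness, z up; turned end for end it is the same.
- end_b: An arched stool end, one of two alike: a panel 160 mm long, 26 mm thick and 100 mm tall with rounded upper corners, standing upright on its two feet with the arch (88 mm wide, 36 mm high) below. Pale wood, loose, about 0.22 kg. Origin: centre of its underside, between the feet. Its x runs along the 160 mm length, y through the 26 mm thickness, z up; turned end for end it is the same.
- rail_wide: The wide rail of the stool: a plain bar of pale wood 140 mm long, 54 mm wide and 24 mm thick, lying flat. Loose, about 0.12 kg. Origin: centre of its underside. Its x runs along the 140 mm length, y across the 54 mm width, z up; turned end for end it is the same.
- rail_narrow: The narrow rail of the stool: a plain bar of pale wood 140 mm long, 30 mm wide and 24 mm thick, lying flat. Loose, about 0.07 kg. Origin: centre of its underside. Its x runs along the 140 mm length, y across the 30 mm width, z up; turned end for end it is the same.
- glue_bottle: White round squeeze bottle, 175 mm tall, upright in a carton cell: body 50 mm across up to 94 mm, shoulder narrowing to the neck at 110 mm, then a grey ribbed screw collar from 117 to 145 mm (upright cylinder, 34 mm across, 37 over ribs; grip here), a tapered nozzle on top. Collar and nozzle stand above the carton's rim. Loose, 0.22 kg. Origin: centre of its underside, z up.
- board: Fixed plywood board, 190 (x) x 240 (y) x 12 mm, with the plan drawn in dark lines. Origin: centre of its underside; x away from the robot (+-0.2 rad), y left; top at z 12 mm. Outlines (2 mm over part size): ends, long axis along x, centred at x 0, y +97 (left) and -97 mm (right); between them, long axis along y, wide rail (front, robot side) at x -45, y 0 and narrow rail behind at x +52, y 0 mm.
- carton: Fixed open cardboard carton, 148 mm square, 112 mm high, floor and walls 4 mm, with a cross of dividers 96 mm high making four cells 68 mm square, centred at x, y = +-36 mm. Three cells hold the glue bottle and the two tins, one is empty; which is which varies. Origin: centre of its underside, z up, sides along x and y.
- dish: The drip dish: a fixed shallow round dish of grey plastic, 100 mm across at the foot and 112 mm at its rim, rim 12 mm high, flat inner floor 4 mm above the table and about 94 mm across. Origin: centre of its underside, z up.
- tin_a: One of two alike round metal tins, 55 mm across the lid and 94 mm tall with a flat lid, standing loose in a cell of the carton, to be left there. Origin: centre of its underside, z up.
- tin_b: One of two alike round metal tins, 55 mm across the lid and 94 mm tall with a flat lid, standing loose in a cell of the carton, to be left there. Origin: centre of its underside, z up.
There are look-alikes about, which are no part of the job. Leave any red or yellow look-alike of the glue_bottle alone.

How it is judged:
By the outcome, as a careful person would: the job done as asked, in the order asked, and still so for the second after the job is handed in, with the robot touching nothing.
It also fails if it takes over 144 s, if anything falls off the work surface, if the arm or the gripper's body presses on something with over 40 N, if the wrist force passes 120 N, or if a joint passes its speed limit or range.

## Working session

There is one attempt and no reset: what is moved stays moved. The work goes in short steps, Python scripts to look and compute and a shell command to move; the robot and the scene stay as the last step left them, time stands still between calls to the robot, and variables do not carry over. Pictures are saved under pics/ and viewed, and the job is handed in when it is done.

```bash
ls; mkdir -p pics; python3 - <<'E'
from rig import bot
import cv2,numpy as np
s=bot.read_state();print(s)
for n in ["scene","top","wrist"]:
    c=bot.capture(n);cv2.imwrite(f"pics/{n}0.png",c["color"][:,:,::-1]);print(n,c["intrinsics"].round(1).tolist(),c["pose"].round(4).tolist())
    import pickle;pickle.dump(c,open(f"pics/{n}0.pkl","wb"))
E
```

```text
pics
{'time_s': 0.0, 'joint_positions': array([ 5.93281766e+01,  3.02762048e+01,  8.21541083e+01,  1.23011355e-03,
        6.76893905e+01, -1.02254828e+01]), 'qvel': array([-0.11234308,  0.06089603,  0.0466711 , -0.12366306, -0.14068485,
        0.03433712]), 'tau': array([-1.10899378e-03, -4.40033019e+01, -1.76596302e+01,  6.33506547e-02,
        5.79342199e-02, -1.77093789e-04]), 'position': array([0.21791194, 0.58502475, 0.22161388]), 'tcp_rot': array([[-1.08283645e-03,  3.49336548e-01,  9.36996694e-01],
       [-1.78681256e-03,  9.36995071e-01, -3.49338008e-01],
       [-9.99997817e-01, -2.05251338e-03, -3.90413483e-04]]), 'force': array([-0.40559841, -0.33174225,  0.4345022 ]), 'moment': array([ 0.00794646, -0.03721948, -0.01433265]), 'opening': 1.001166135563831}
scene [[425.0, 0.0, 278.2], [0.0, 425.0, 208.9], [0.0, 0.0, 1.0]] [[-0.877, 0.2463, -0.4127, 1.0655], [0.48, 0.4911, -0.727, 0.8855], [0.0236, -0.8356, -0.5488, 0.7037], [0.0, 0.0, 0.0, 1.0]]
top [[408.8, 0.0, 279.1], [0.0, 408.8, 206.9], [0.0, 0.0, 1.0]] [[0.0044, -0.9886, 0.1507, 0.4142], [-0.9997, -0.0081, -0.0237, 0.0366], [0.0247, -0.1505, -0.9883, 1.0308], [0.0, 0.0, 0.0, 1.0]]
wrist [[321.8, 0.0, 281.0], [0.0, 321.8, 209.8], [0.0, 0.0, 1.0]] [[0.3491, 0.9065, 0.2374, 0.1536], [0.9371, -0.3372, -0.0905, 0.6094], [-0.002, 0.2541, -0.9672, 0.3832], [0.0, 0.0, 0.0, 1.0]]
```

View pics/scene0.png

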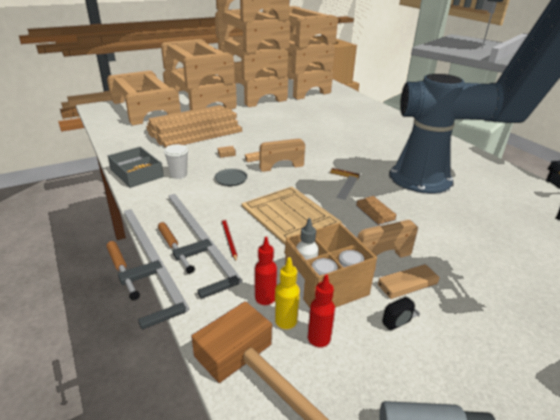

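View pics/top0.png

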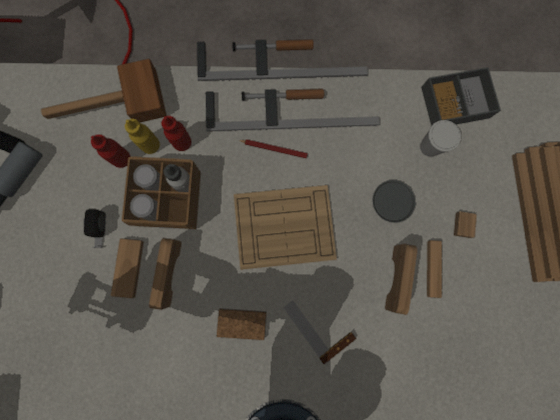

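View pics/wrist0.png

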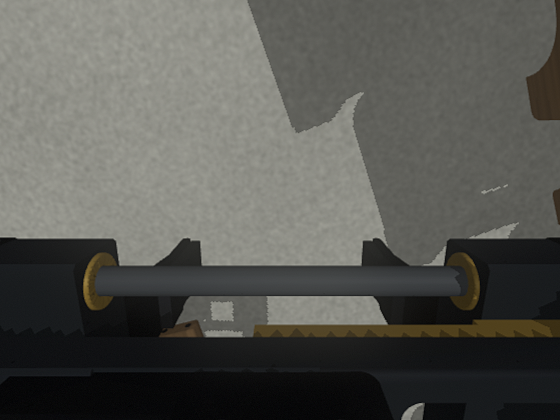

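```bash
cat > h.py <<'E'
import numpy as np,cv2,pickle
def px2w(c,uv,z):
    K=c["intrinsics"];T=c["pose"]
    d=T[:3,:3]@np.linalg.solve(K,[uv[0],uv[1],1.]);t=(z-T[2,3])/d[2]
    return T[:3,3]+t*d
def w2px(c,p):
    T=c["pose"];q=T[:3,:3].T@(np.asarray(p,float)-T[:3,3]);q=c["intrinsics"]@q;return q[:2]/q[2]
def load(n): return pickle.load(open(f"pics/{n}.pkl","rb"))
def cap(name,n):
    from rig import bot
    c=bot.capture(name);pickle.dump(c,open(f"pics/{n}.pkl","wb"));cv2.imwrite(f"pics/{n}.png",c["color"][:,:,::-1]);return c
def crop(c,x0,y0,x1,y1,k,n):
    im=c["color"][y0:y1,x0:x1,::-1]
    cv2.imwrite(f"pics/{n}.png",cv2.resize(im,None,fx=k,fy=k,interpolation=cv2.INTER_CUBIC))
E
python3 - <<'E'
from h import *
c=load("top0")
crop(c,70,110,350,320,2.8,"t1");crop(c,340,170,500,330,3.6,"t2")
E
```

```text
(no output)
```

View pics/t1.png

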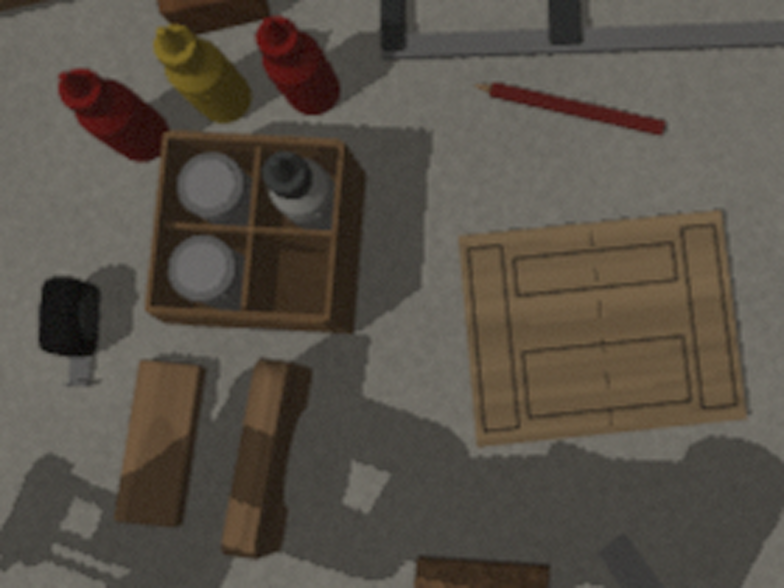

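View pics/t2.png

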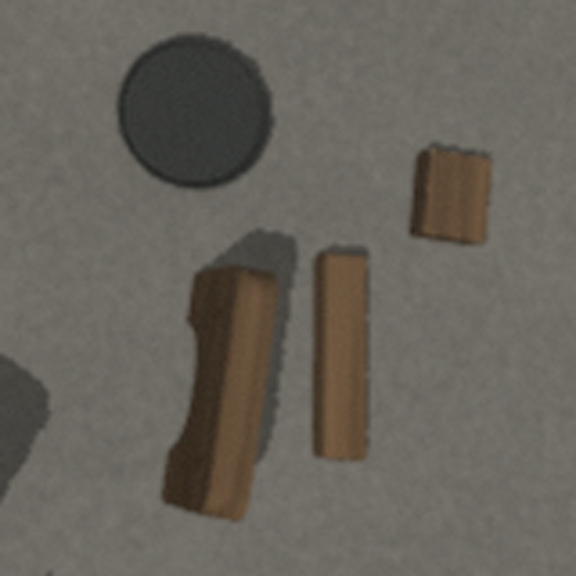

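```bash
python3 - <<'E'
from h import *
c=load("top0")
a=lambda x,y:(70+x/2.8-.2,110+y/2.8-.2)
b=lambda x,y:(340+x/3.6-.2,170+y/3.6-.2)
def pr(n,pts,z):
    P=np.array([px2w(c,p,z)[:2] for p in pts]);
    r=cv2.minAreaRect((P*1000).astype(np.float32));print(n,P.mean(0).round(4),r, (P*1000).round(0).tolist())
pr("board",[a(460,237),a(723,211),a(747,414),a(478,444)],.012)
pr("wide",[a(140,360),a(204,364),a(180,525),a(117,521)],.024)
pr("endL",[a(258,361),a(290,361),a(260,553),a(222,551)],.1)
pr("endR",[b(238,266),b(278,274),b(244,520),b(206,515)],.1)
pr("narrow",[b(316,252),b(368,256),b(366,458),b(314,456)],.024)
pr("dish",[b(118,110),b(273,110),b(196,34),b(196,188)],.012)
pr("bottle collar",[a(290,176)],.145)
pr("carton",[a(166,132),a(345,143),a(328,325),a(150,313)],.112)
E
```

```text
board [ 0.5215 -0.0029] ((521.2140502929688, -3.07080078125), (185.6724090576172, 240.51060485839844), 6.272058486938477) [[600.0, 126.0], [627.0, -112.0], [443.0, -131.0], [416.0, 106.0]]
wide [0.4166 0.379 ] ((416.57012939453125, 378.4484558105469), (55.5928840637207, 139.0537567138672), 85.48645782470703) [[487.0, 401.0], [484.0, 345.0], [346.0, 358.0], [349.0, 412.0]]
endL [0.406  0.2755] ((406.3746337890625, 276.52923583984375), (29.776334762573242, 154.12632751464844), 83.6027603149414) [[481.0, 279.0], [481.0, 253.0], [330.0, 270.0], [331.0, 300.0]]
endR [ 0.3942 -0.2757] ((393.95513916015625, -276.207275390625), (25.899158477783203, 156.48208618164062), 80.22430419921875) [[473.0, -277.0], [468.0, -302.0], [316.0, -274.0], [319.0, -250.0]]
narrow [ 0.4182 -0.3707] ((418.03826904296875, -370.85723876953125), (36.182899475097656, 138.07650756835938), 86.52922058105469) [[488.0, -357.0], [486.0, -393.0], [349.0, -384.0], [350.0, -349.0]]
dish [ 0.5886 -0.281 ] ((588.6201782226562, -280.9862365722656), (76.65796661376953, 79.94282531738281), 44.12580871582031) [[588.0, -226.0], [589.0, -336.0], [644.0, -283.0], [533.0, -279.0]]
bottle collar [0.6238 0.249 ] ((623.7645263671875, 248.96588134765625), (0.0, 0.0), 0.0) [[624.0, 249.0]]
carton [0.5887 0.2893] ((588.4732666015625, 290.2696228027344), (146.5778045654297, 150.55789184570312), 87.00447845458984) [[667.0, 360.0], [660.0, 213.0], [509.0, 221.0], [518.0, 363.0]]
```

```bash
cat >> h.py <<'E'
def to(x,y,z,jaw,s=None):
    """print yaw needed (deg), then dp (mm) after yaw to reach pose"""
    from rig import bot
    s=s or bot.read_state();R=s["tcp_rot"];p=s["position"]
    j=np.degrees(np.arctan2(R[1,1],R[0,1]));yaw=(j-jaw+90)%180-90
    a=np.radians(j-yaw);Y=np.array([np.cos(a),np.sin(a),0]);Z=np.array([np.sin(a),-np.cos(a),0])
    d=(np.array([x,y,z])-p)*1000
    a0=np.radians(j);Y0=np.array([np.cos(a0),np.sin(a0),0]);Z0=np.array([np.sin(a0),-np.cos(a0),0])
    print("t",round(s["time_s"],2),"p",p.round(4),"jaw",j.round(2),"open",round(s["opening"]*87,1),"F",s["force"].round(1),"tilt",R[:,0].round(4),"j6",s["joint_positions"][5].round(1))
    print("yaw %.2f then dp x %.1f y %.1f z %.1f  | pre-yaw axes y %.1f z %.1f"%(yaw,-d[2],d@Y,d@Z,d@Y0,d@Z0))
E
python3 -m inch '{"dp":[[-2,-6,13],[-3,-13,28],[-3,-13,28],[-3,-13,28],[-3,-13,28],[-3,-13,28],[-3,-13,28],[-3,-13,28],[-3,-13,28],[-3,-13,28],[-1,-13,28],[0,-13,28],[0,-6,13],[0,0,0],[0,0,0],[0,0,0]],"yaw":[0,0,0,0,0,0,0,0,0,0,0,0,0,-6.5,-6.5,0]}' 87
python3 - <<'E'
from h import *
to(.47,.32,.25,82.8)
cap("wrist","w1")
E
```

```text
time_s: 1.48
position: [0.477, 0.3229, 0.2524]
tcp_rot: [[-0.001, 0.129, 0.992], [-0.0, 0.992, -0.129], [-1.0, -0.0, -0.001]]
force: [-0.1, -0.9, 0.2]
opening: 1.004
t 1.48 p [0.477  0.3229 0.2524] jaw 82.6 open 87.3 F [-0.1 -0.9  0.2] tilt [-9.e-04 -3.e-04 -1.e+00] j6 -59.6
yaw -0.20 then dp x 2.4 y -3.7 z -6.6  | pre-yaw axes y -3.8 z -6.6
```

View pics/w1.png

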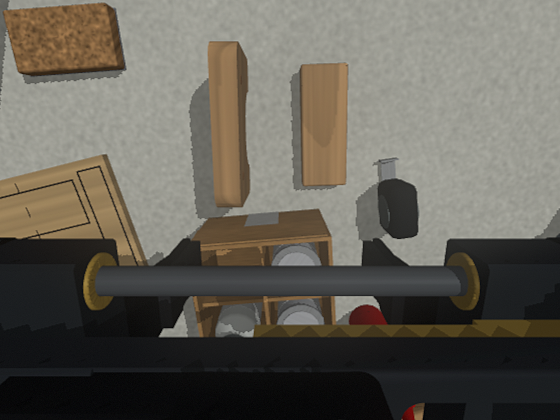

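```bash
python3 - <<'E'
from h import *
c=load("w1")
crop(c,180,30,380,220,3.1,"w1c")
E
```

```text
(no output)
```

View pics/w1c.png

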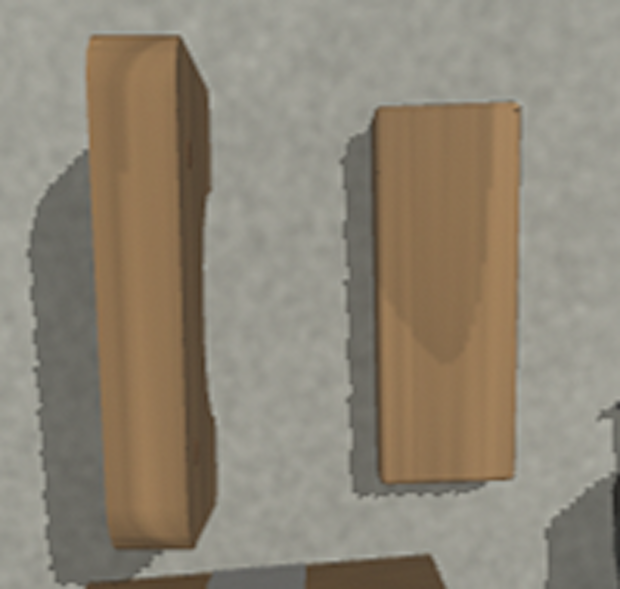

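```bash
cat >> h.py <<'E'
def rect(n,pts,z):
    P=np.array([px2w(c_,p,z)[:2] for p in pts]) if False else None
def quad(c,f,pts,z):
    return np.array([px2w(c,f(*p),z)[:2] for p in pts])*1000
def ang(v): return np.degrees(np.arctan2(v[1],v[0]))
E
python3 - <<'E'
from h import *
c=load("w1")
f=lambda x,y:(180+x/3.1-.3,30+y/3.1-.3)
q=quad(c,f,[(378,107),(520,101),(514,480),(381,481)],.024);print(q.round(1),q.mean(0),[ang(q[0]-q[3]),ang(q[1]-q[2])],np.linalg.norm(q[0]-q[3]),np.linalg.norm(q[0]-q[1]))
q=quad(c,f,[(90,120),(182,120),(190,450),(104,450)],.1);print(q.round(1),ang(q[3]-q[0]),ang(q[2]-q[1]),np.linalg.norm(q[0]-q[1]))
q=quad(c,f,[(134,36),(150,548)],.085);print(q.round(1),q.mean(0),np.linalg.norm(q[0]-q[1]),ang(q[1]-q[0]))
E
```

```text
[[346.1 362.9]
 [350.7 413.9]
 [488.6 400.9]
 [482.2 348.7]] [416.89065898 381.61450592] [np.float64(174.03213741118762), np.float64(174.61871052152753)] 136.9208965182427 51.22089861478812
[[351.  273.1]
 [354.4 299.7]
 [450.3 286.6]
 [446.8 259.6]] -8.035874700176366 -7.8201212520913925 26.843074426436498
[[326.9 287.7]
 [483.6 265.6]] [405.26340047 276.65341503] 158.2383290598576 -8.047658130072039
```

```bash

python3 -m inch '{"dp":[[0,-15,9],[0,-30,18],[0,-30,18],[0,-30,18],[0,-30,18],[0,-30,18],[0,-30,18],[0,-30,18],[0,-30,18],[0,-30,18],[0,-15,9],[0,0,0]],"yaw":[0,0,0,0,0,0,0,0,0,0,0,0]}' 87
python3 - <<'E'
from h import *
to(.62,.0,.25,96.2)
c=cap("wrist","w2")
E
```

```text
time_s: 2.53
position: [0.6183, -0.0005, 0.2524]
tcp_rot: [[0.001, 0.135, 0.991], [-0.001, 0.991, -0.135], [-1.0, -0.001, 0.002]]
force: [0.8, 0.9, -0.0]
opening: 1.0
t 2.53 p [ 6.183e-01 -5.000e-04  2.524e-01] jaw 82.22 open 87.0 F [ 0.8  0.9 -0. ] tilt [ 0.0014 -0.0013 -1.    ] j6 -92.6
yaw -13.98 then dp x 2.4 y 0.3 z 1.7  | pre-yaw axes y 0.7 z 1.6
```

View pics/w2.png

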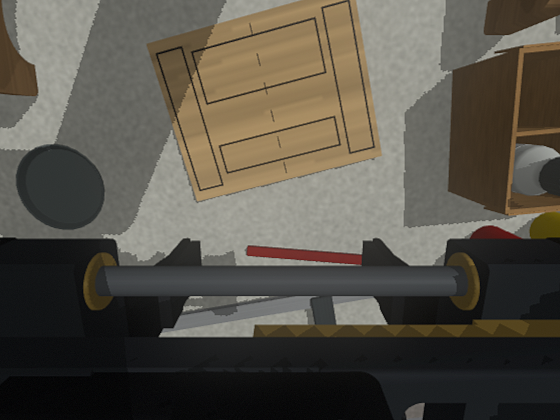

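```bash
python3 - <<'E'
from h import *
c=load("w2")
crop(c,140,0,390,205,3.1,"w2c")
E
```

```text
(no output)
```

View pics/w2c.png

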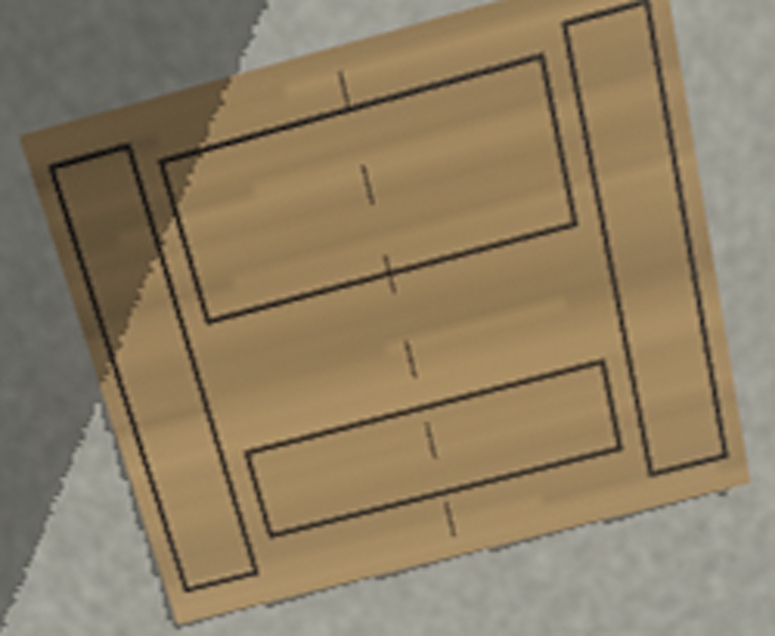

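```bash
cat >> h.py <<'E'
def rigid(B,W):
    b=B.mean(0);w=W.mean(0);H=(B-b).T@(W-w)
    th=np.arctan2(H[0,1]-H[1,0],H[0,0]+H[1,1]);R=np.array([[np.cos(th),-np.sin(th)],[np.sin(th),np.cos(th)]])
    t=w-R@b;return R,t,np.degrees(th),W-(B@R.T+t)
E
python3 - <<'E'
from h import *
c=load("w2")
f=lambda x,y:(140+x/3.1-.3,y/3.1-.3)
px=[(51,166),(130,146),(257,572),(187,591),(564,22),(649,2),(726,457),(651,474),(162,159),(543,55),(576,224),(208,322),(247,452),(603,361),(621,449),(271,535)]
B=np.array([(-81,-111),(-81,-83),(81,-83),(81,-111),(-81,83),(-81,111),(81,111),(81,83),(-73,-71),(-73,71),(-17,71),(-17,-71),(36,-71),(36,71),(68,71),(68,-71)],float)
W=quad(c,f,px,.012)
R,t,th,res=rigid(B,W);print(t,th);print(res.round(1).tolist())
for n,b in dict(L=(0,97),Rt=(0,-97),wide=(-45,0),nar=(52,0)).items(): print(n,(R@b+t).round(1))
# dish by ellipse rim pts
q=np.array([px2w(c,p,.012)[:2] for p in [(16,188),(104,188),(60,145),(62,229),(30,155),(90,218)]])*1000
(x,y),r=cv2.minEnclosingCircle(q.astype(np.float32));print("dish",x,y,r)
E
```

```text
[521.8188804   -2.20873892] 6.157265332368172
[[-1.0, -1.3], [-0.6, 1.2], [0.7, 1.4], [1.6, -0.7], [-1.4, -1.6], [-0.6, 1.1], [1.2, 0.9], [0.8, -1.2], [-1.4, -0.8], [-1.2, 0.9], [1.0, 1.0], [1.4, -1.1], [-1.1, -0.9], [-1.3, 0.7], [1.1, 1.2], [0.8, -0.8]]
L [511.4  94.2]
Rt [532.2 -98.6]
wide [477.1  -7. ]
nar [573.5   3.4]
dish 588.9011840820312 -280.2222900390625 55.92997741699219
```

```bash

python3 - <<'E'
from h import *
to(.405,.2765,.252,82)
E
```

```text
t 2.58 p [0.6169 0.0019 0.2522] jaw 82.31 open 86.7 F [ 0.4 -0.1 -0.1] tilt [-5.e-04  6.e-04 -1.e+00] j6 -92.5
yaw 0.31 then dp x 0.2 y 242.4 z -248.1  | pre-yaw axes y 243.8 z -246.8
```

```bash

python3 -m inch '{"dp":[[0,12,-12],[0,24,-25],[0,24,-25],[0,24,-25],[0,24,-25],[0,24,-25],[0,24,-25],[0,24,-25],[0,24,-25],[0,24,-25],[0,14,-12],[20,0,0],[30,0,0],[20,0,0],[0,0,0]],"yaw":[0.3,0,0,0,0,0,0,0,0,0,0,0,0,0,0]}' 87
python3 - <<'E'
from h import *
to(.405,.2765,.055,82)
E
```

```text
time_s: 3.83
position: [0.3975, 0.2764, 0.1795]
tcp_rot: [[-0.009, 0.133, 0.991], [-0.003, 0.991, -0.133], [-1.0, -0.004, -0.009]]
force: [-1.5, -0.1, -0.4]
opening: 1.001
t 3.83 p [0.3975 0.2764 0.1795] jaw 82.35 open 87.1 F [-1.5 -0.1 -0.4] tilt [-0.009  -0.0028 -1.    ] j6 -60.8
yaw 0.35 then dp x 124.5 y 1.1 z 7.5  | pre-yaw axes y 1.1 z 7.5
```

```bash

python3 -m inch '{"dp":[[12,1,4],[30,0,2],[30,0,0],[30,0,0],[15,0,0],[7,0,0],[0,0,0],[0,0,0]],"yaw":[0.3,0,0,0,0,0,0,0]}' 87
python3 - <<'E'
from h import *
to(.405,.2765,.055,82)
E
python3 -m inch '{"dp":[[0,0,0],[0,0,0],[0,0,0],[0,0,0],[0,0,0],[0,0,0]],"yaw":[0,0,0,0,0,0]}' 0
```

```text
time_s: 4.5
position: [0.4089, 0.2771, 0.0595]
tcp_rot: [[0.001, 0.14, 0.99], [0.001, 0.99, -0.14], [-1.0, 0.001, 0.001]]
force: [0.4, 1.0, -0.3]
opening: 1.0
t 4.5 p [0.4089 0.2771 0.0595] jaw 81.98 open 87.0 F [ 0.4  1.  -0.3] tilt [ 1.1e-03  6.0e-04 -1.0e+00] j6 -60.9
yaw -0.02 then dp x 4.5 y -1.2 z -3.7  | pre-yaw axes y -1.2 z -3.7
time_s: 5.0
position: [0.4087, 0.2764, 0.0588]
tcp_rot: [[0.0, 0.14, 0.99], [0.0, 0.99, -0.14], [-1.0, 0.0, 0.0]]
force: [0.3, -0.1, 0.1]
opening: 0.632
```

```bash

python3 -m inch '{"dp":[[0,0,0],[0,0,0],[0,0,0],[0,0,0],[0,0,0],[0,0,0],[0,0,0],[0,0,0]],"yaw":[0,0,0,0,0,0,0,0]}' 0
```

```text
time_s: 5.67
position: [0.4086, 0.2764, 0.0584]
tcp_rot: [[-0.0, 0.14, 0.99], [-0.0, 0.99, -0.14], [-1.0, -0.0, -0.0]]
force: [0.6, 0.5, -1.5]
opening: 0.296
```

```bash

python3 -m inch '{"dp":[[-10,0,0],[-20,0,0],[-20,0,0],[0,-10,0],[0,-20,0],[0,-30,0],[0,-30,0],[0,-30,0],[0,-25,0],[0,-10,0],[0,0,0],[0,0,0],[0,0,0],[0,0,10],[0,0,20],[0,0,30],[0,0,30],[0,0,20],[0,0,5],[0,0,0]],"yaw":[0,0,0,0,0,0,0,0,0,0,-5,-5,-4.2,0,0,0,0,0,0,0]}' 0
python3 - <<'E'
from h import *
to(.515,.0946,.075,96.16)
E
```

```text
time_s: 7.33
position: [0.503, 0.1351, 0.1082]
tcp_rot: [[0.001, -0.106, 0.994], [-0.0, 0.994, 0.106], [-1.0, -0.0, 0.001]]
force: [0.2, 0.4, -2.6]
opening: 0.295
t 7.33 p [0.503  0.1351 0.1082] jaw 96.08 open 25.7 F [ 0.2  0.4 -2.6] tilt [ 0.0014 -0.     -1.    ] j6 -93.3
yaw -0.08 then dp x 33.2 y -41.5 z 7.5  | pre-yaw axes y -41.5 z 7.6
```

```bash

python3 -m inch '{"dp":[[0,-20,4],[0,-16,4],[0,-5,0],[15,0,0],[10,0,0],[0,0,0],[0,0,0],[0,0,0]],"yaw":[0,0,0,0,0,0,0,0]}' 0
python3 - <<'E'
from h import *
to(.515,.0946,.070,96.16)
E
```

```text
time_s: 8.0
position: [0.513, 0.0958, 0.0836]
tcp_rot: [[-0.001, -0.108, 0.994], [0.0, 0.994, 0.108], [-1.0, 0.0, -0.001]]
force: [0.1, 0.8, -2.7]
opening: 0.295
t 8.0 p [0.513  0.0958 0.0836] jaw 96.18 open 25.7 F [ 0.1  0.8 -2.7] tilt [-9.e-04  1.e-04 -1.e+00] j6 -97.9
yaw 0.02 then dp x 13.6 y -1.4 z 1.9  | pre-yaw axes y -1.4 z 1.9
```

```bash

python3 -m inch '{"dp":[[3,-1,2],[4,0,0],[2,0,0],[1,0,0],[0,0,0],[0,0,0]],"yaw":[0,0,0,0,0,0]}' 0
python3 - <<'E'
from h import *
to(.515,.0946,.070,96.16)
E
```

```text
time_s: 8.5
position: [0.5156, 0.0946, 0.0735]
tcp_rot: [[-0.0, -0.107, 0.994], [-0.0, 0.994, 0.107], [-1.0, 0.0, -0.0]]
force: [-0.1, 0.2, -1.8]
opening: 0.298
t 8.5 p [0.5156 0.0946 0.0735] jaw 96.16 open 25.9 F [-0.1  0.2 -1.8] tilt [-2.e-04 -0.e+00 -1.e+00] j6 -98.0
yaw -0.00 then dp x 3.5 y 0.1 z -0.6  | pre-yaw axes y 0.1 z -0.6
```

```bash

python3 -m inch '{"dp":[[1,0,0],[1,0,0],[1,0,0],[0,0,0],[0,0,0]],"yaw":[0,0,0,0,0]}' 0
python3 - <<'E'
from h import *
to(.515,.0946,.070,96.16)
c=cap("wrist","w3")
E
```

```text
time_s: 8.92
position: [0.5157, 0.0946, 0.0705]
tcp_rot: [[-0.0, -0.107, 0.994], [-0.0, 0.994, 0.107], [-1.0, -0.0, -0.0]]
force: [0.0, -0.2, -2.9]
opening: 0.295
t 8.92 p [0.5157 0.0946 0.0705] jaw 96.15 open 25.7 F [ 0.  -0.2 -2.9] tilt [-0. -0. -1.] j6 -98.0
yaw -0.01 then dp x 0.5 y 0.1 z -0.7  | pre-yaw axes y 0.1 z -0.7
```

View pics/w3.png

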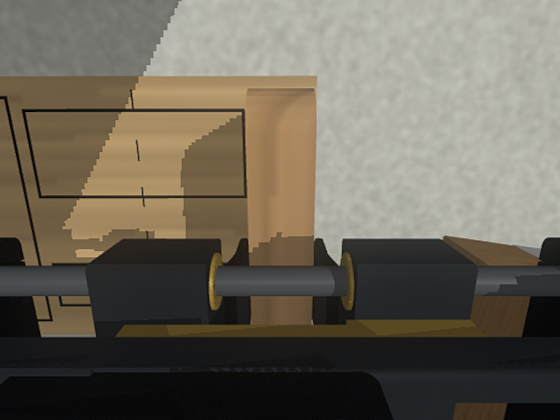

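```bash

python3 -m inch '{"dp":[[1,0,0],[0.5,0,0],[0,0,0],[0,0,0]],"yaw":[0,0,0,0]}' 0
```

```text
time_s: 9.3
position: [0.5157, 0.0946, 0.0704]
tcp_rot: [[0.001, -0.107, 0.994], [-0.0, 0.994, 0.107], [-1.0, -0.0, 0.001]]
force: [-2.8, 0.1, 8.6]
opening: 0.296
```

```bash

python3 -m inch '{"dp":[[0,0,0],[0,0,0],[0,0,0],[0,0,0],[0,0,0],[0,0,0],[-10,0,0],[-25,0,0],[-30,0,0],[-35,0,0],[-35,0,0],[-20,0,10],[-10,0,20],[0,0,30],[0,0,20],[0,0,10],[0,0,0],[0,0,0]],"yaw":[0,0,0,0,0,0,0,0,0,0,0,0,0,0,0,0,0,0]}' 60
python3 - <<'E'
from h import *
to(.62,.0,.25,96.2)
c=cap("wrist","w4")
E
```

```text
time_s: 10.8
position: [0.6047, 0.1042, 0.2341]
tcp_rot: [[-0.001, -0.107, 0.994], [-0.0, 0.994, 0.107], [-1.0, 0.0, -0.001]]
force: [-0.7, -0.5, -0.2]
opening: 0.688
t 10.8 p [0.6047 0.1042 0.2341] jaw 96.16 open 59.8 F [-0.7 -0.5 -0.2] tilt [-0.0011 -0.     -1.    ] j6 -96.8
yaw -0.04 then dp x -15.9 y -105.3 z 4.0  | pre-yaw axes y -105.3 z 4.1
```

View pics/w4.png

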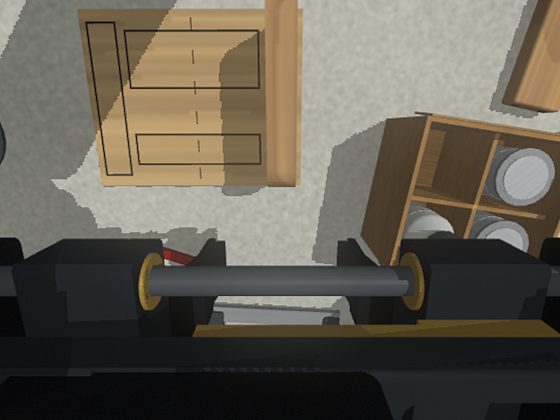

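```bash

python3 -m inch '{"dp":[[-1,-15,-6],[-2,-29,-13],[-2,-29,-13],[-2,-29,-13],[-2,-29,-13],[-2,-29,-13],[-2,-29,-13],[-2,-29,-13],[0,-29,-13],[0,-29,-13],[0,-29,-13],[0,-29,-13],[0,-29,-13],[0,-29,-13],[0,-15,-6],[0,0,0],[0,0,0],[0,0,0],[0,0,0]],"yaw":[0,0,0,0,0,0,0,0,0,0,0,0,0,0,0,5.3,5.3,5.3,0]}' 87
python3 - <<'E'
from h import *
to(.47,-.32,.25,79.8)
c=cap("wrist","w5")
crop(c,130,0,450,220,2.5,"w5c")
E
```

```text
time_s: 12.43
position: [0.4676, -0.319, 0.2491]
tcp_rot: [[-0.001, 0.171, 0.985], [0.001, 0.985, -0.171], [-1.0, 0.001, -0.001]]
force: [-0.6, 0.4, -0.1]
opening: 0.995
t 12.43 p [ 0.4676 -0.319   0.2491] jaw 80.13 open 86.5 F [-0.6  0.4 -0.1] tilt [-0.0011  0.0012 -1.    ] j6 -125.7
yaw 0.33 then dp x -0.9 y -0.6 z 2.6  | pre-yaw axes y -0.6 z 2.5
```

View pics/w5c.png

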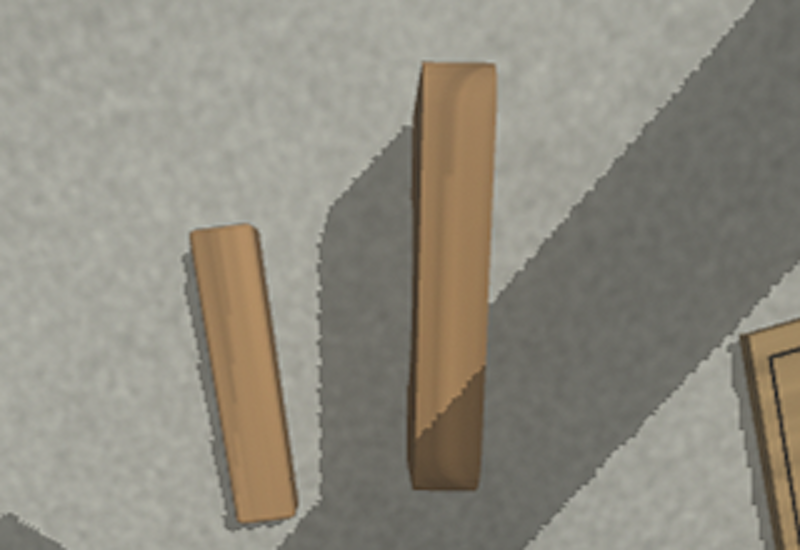

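```bash
python3 - <<'E'
from h import *
c=load("w5")
f=lambda x,y:(130+x/2.5-.3,y/2.5-.3)
q=quad(c,f,[(191,233),(257,226),(296,516),(240,522)],.024);print(q.round(1),q.mean(0),[ang(q[3]-q[0]),ang(q[2]-q[1])],np.linalg.norm(q[0]-q[3]),np.linalg.norm(q[0]-q[1]))
q=quad(c,f,[(421,120),(494.5,120),(483,420),(415,420)],.1);print(q.round(1),q.mean(0),ang(q[3]-q[0]),ang(q[2]-q[1]),np.linalg.norm(q[0]-q[1]))
q=quad(c,f,[(460,62),(446,489)],.085);print(q.round(1),q.mean(0),np.linalg.norm(q[0]-q[1]),ang(q[1]-q[0]))
to(.394,-.2755,.058,79.8)
E
```

```text
[[ 350.1 -384.7]
 [ 352.3 -354.6]
 [ 488.  -363.8]
 [ 486.3 -391.8]] [ 419.19406034 -373.73699294] [np.float64(-2.9779084111785923), np.float64(-3.88752077699975)] 136.34620837083224 30.197355404043645
[[ 337.1 -281. ]
 [ 341.6 -255.4]
 [ 445.6 -274.1]
 [ 441.1 -300. ]] [ 391.36295547 -277.63245767] -10.34299686574442 -10.16802173099365 25.923329185545207
[[ 317.5 -262.7]
 [ 473.5 -291.5]] [ 395.48540946 -277.12129913] 158.64492773895117 -10.476343067790683
t 12.48 p [ 0.4679 -0.319   0.2491] jaw 80.35 open 87.1 F [-0.   0.1 -0.7] tilt [-8.e-04  8.e-04 -1.e+00] j6 -125.9
yaw 0.55 then dp x 191.1 y 29.8 z -80.4  | pre-yaw axes y 30.5 z -80.1
```

```bash

python3 -m inch '{"dp":[[0,0,0],[0,5,-13],[0,9,-26],[0,9,-26],[0,5,-13],[15,0,0],[25,0,0],[25,0,0],[15,0,0],[0,0,0],[0,0,0]],"yaw":[0.6,0,0,0,0,0,0,0,0,0,0]}' 87
python3 - <<'E'
from h import *
to(.3955,-.277,.058,79.7)
E
```

```text
time_s: 13.4
position: [0.3968, -0.2777, 0.1688]
tcp_rot: [[-0.001, 0.178, 0.984], [0.001, 0.984, -0.178], [-1.0, 0.001, -0.001]]
force: [-0.2, 0.6, 0.8]
opening: 1.003
t 13.4 p [ 0.3968 -0.2777  0.1688] jaw 79.72 open 87.3 F [-0.2  0.6  0.8] tilt [-0.0013  0.0014 -1.    ] j6 -128.0
yaw 0.02 then dp x 110.8 y 0.5 z -1.4  | pre-yaw axes y 0.5 z -1.4
```

```bash

python3 -m inch '{"dp":[[15,0,-1],[30,0,0],[30,0,0],[24,0,0],[12,0,0],[0,0,0],[0,0,0]],"yaw":[0,0,0,0,0,0,0]}' 87
python3 -m inch '{"dp":[[0,0,0],[0,0,0],[0,0,0],[0,0,0],[0,0,0],[0,0,0],[0,0,0],[0,0,0],[0,0,0],[0,0,0],[0,0,0],[0,0,0],[0,0,0]],"yaw":[0,0,0,0,0,0,0,0,0,0,0,0,0]}' 0
python3 - <<'E'
from h import *
to(.3955,-.277,.058,79.7)
E
```

```text
time_s: 13.98
position: [0.3968, -0.2787, 0.0587]
tcp_rot: [[0.001, 0.179, 0.984], [-0.001, 0.984, -0.179], [-1.0, -0.001, 0.001]]
force: [0.9, -0.3, 0.4]
opening: 1.0
time_s: 15.07
position: [0.3961, -0.2781, 0.058]
tcp_rot: [[-0.0, 0.18, 0.984], [0.0, 0.984, -0.18], [-1.0, 0.0, -0.0]]
force: [0.3, -0.6, 0.0]
opening: 0.299
t 15.07 p [ 0.3961 -0.2781  0.058 ] jaw 79.65 open 26.0 F [ 0.3 -0.6  0. ] tilt [-1.e-04  1.e-04 -1.e+00] j6 -128.0
yaw -0.05 then dp x -0.0 y 1.0 z -0.8  | pre-yaw axes y 1.0 z -0.8
```

```bash

python3 -m inch '{"dp":[[-10,0,0],[-20,0,0],[-20,0,0],[0,0,0],[0,0,0],[0,0,0],[0,10,10],[0,20,18],[0,25,24],[0,25,24],[0,25,24],[0,25,24],[0,20,18],[0,10,10],[0,4,3],[0,0,0],[0,0,0]],"yaw":[0,0,0,-5.5,-5.5,-5.5,0,0,0,0,0,0,0,0,0,0,0]}' 0
python3 - <<'E'
from h import *
to(.5329,-.0985,.0705,96.16)
E
```

```text
time_s: 16.48
position: [0.532, -0.0986, 0.1082]
tcp_rot: [[-0.001, -0.108, 0.994], [-0.0, 0.994, 0.108], [-1.0, -0.0, -0.001]]
force: [0.1, 0.2, -2.3]
opening: 0.292
t 16.48 p [ 0.532  -0.0986  0.1082] jaw 96.19 open 25.4 F [ 0.1  0.2 -2.3] tilt [-1.e-03 -1.e-04 -1.e+00] j6 -118.5
yaw 0.03 then dp x 37.7 y 0.0 z 0.9  | pre-yaw axes y 0.0 z 0.9
```

```bash

python3 -m inch '{"dp":[[10,0,0.5],[15,0,0],[7,0,0],[0,0,0],[1,0,0],[1,0,0],[1,0,0],[0,0,0],[0,0,0]],"yaw":[0,0,0,0,0,0,0,0,0]}' 0
python3 - <<'E'
from h import *
to(.5329,-.0985,.0705,96.16)
E
```

```text
time_s: 17.23
position: [0.5334, -0.0985, 0.0734]
tcp_rot: [[0.001, -0.107, 0.994], [-0.0, 0.994, 0.107], [-1.0, -0.0, 0.001]]
force: [0.3, -0.6, -1.6]
opening: 0.296
t 17.23 p [ 0.5334 -0.0985  0.0734] jaw 96.16 open 25.8 F [ 0.3 -0.6 -1.6] tilt [ 6.e-04 -3.e-04 -1.e+00] j6 -118.4
yaw -0.00 then dp x 2.9 y 0.0 z -0.5  | pre-yaw axes y 0.0 z -0.5
```

```bash

python3 -m inch '{"dp":[[1,0,0],[1,0,0],[1,0,0],[0.5,0,0],[0,0,0],[0,0,0]],"yaw":[0,0,0,0,0,0]}' 0
python3 - <<'E'
from h import *
to(.5329,-.0985,.0705,96.16)
E
```

```text
time_s: 17.73
position: [0.5333, -0.0983, 0.07]
tcp_rot: [[0.0, -0.107, 0.994], [-0.0, 0.994, 0.107], [-1.0, -0.0, 0.0]]
force: [-0.5, -0.1, 4.9]
opening: 0.289
t 17.73 p [ 0.5333 -0.0983  0.07  ] jaw 96.16 open 25.1 F [-0.5 -0.1  4.9] tilt [ 3.e-04 -1.e-04 -1.e+00] j6 -118.4
yaw 0.00 then dp x -0.5 y -0.1 z -0.4  | pre-yaw axes y -0.1 z -0.4
```

```bash

python3 -m inch '{"dp":[[0,0,0],[0,0,0],[0,0,0],[0,0,0],[0,0,0],[0,0,0],[-10,0,0],[-25,0,0],[-30,0,0],[-35,0,0],[-35,0,0],[-25,5,10],[-10,15,25],[0,25,35],[0,25,35],[0,10,25],[0,4,7],[0,0,0],[0,0,0]],"yaw":[0,0,0,0,0,0,0,0,0,0,0,0,0,0,0,0,0,0,0]}' 60
python3 - <<'E'
from h import *
to(.66,.0,.24,96.2)
c=cap("wrist","w6")
crop(c,130,0,430,210,2.6,"w6c")
E
```

```text
time_s: 19.32
position: [0.6573, -0.0021, 0.2394]
tcp_rot: [[-0.002, -0.108, 0.994], [-0.0, 0.994, 0.108], [-1.0, -0.0, -0.002]]
force: [0.1, -0.7, -0.6]
opening: 0.689
t 19.32 p [ 0.6573 -0.0021  0.2394] jaw 96.19 open 59.9 F [ 0.1 -0.7 -0.6] tilt [-2.e-03 -4.e-04 -1.e+00] j6 -106.1
yaw -0.01 then dp x -0.6 y 1.8 z 2.9  | pre-yaw axes y 1.8 z 2.9
```

View pics/w6c.png

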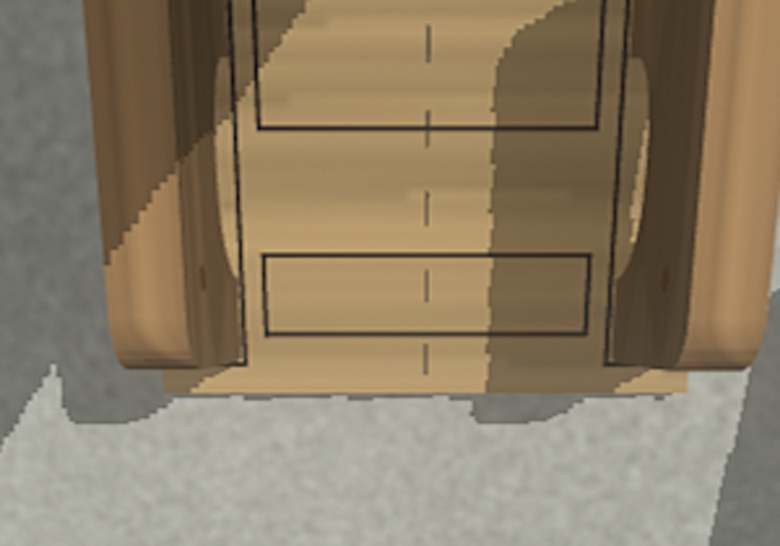

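```bash

python3 -m inch '{"dp":[[0,14,-7],[0,29,-14],[0,29,-14],[0,29,-14],[0,29,-14],[0,29,-14],[0,29,-14],[0,29,-14],[0,29,-14],[0,29,-14],[0,29,-14],[0,29,-14],[0,29,-14],[0,29,-14],[0,15,-8],[0,0,0],[0,0,0],[15,0,0],[20,0,0],[0,0,0]],"yaw":[0,0,0,0,0,0,0,0,0,0,0,0,0,0,0,6,5.9,0,0,0]}' 87
python3 - <<'E'
from h import *
to(.417,.381,.004,84.3)
E
```

```text
time_s: 21.03
position: [0.4154, 0.3782, 0.2019]
tcp_rot: [[-0.007, 0.101, 0.995], [-0.004, 0.995, -0.101], [-1.0, -0.005, -0.006]]
force: [-1.6, -1.2, 0.2]
opening: 0.999
t 21.03 p [0.4154 0.3782 0.2019] jaw 84.21 open 86.9 F [-1.6 -1.2  0.2] tilt [-0.0069 -0.004  -1.    ] j6 -53.3
yaw -0.09 then dp x 197.9 y 3.0 z 1.3  | pre-yaw axes y 3.0 z 1.3
```

```bash

python3 -m inch '{"dp":[[15,2,0],[30,0,0],[30,0,0],[30,0,0],[30,0,0],[20,0,0],[10,0,0],[5,0,0],[0,0,0],[0,0,0]],"yaw":[0,0,0,0,0,0,0,0,0,0]}' 87
python3 - <<'E'
from h import *
to(.417,.381,.004,84.3)
c=cap("wrist","w7")
E
```

```text
time_s: 21.87
position: [0.4199, 0.3829, 0.0358]
tcp_rot: [[0.002, 0.1, 0.995], [0.001, 0.995, -0.1], [-1.0, 0.001, 0.001]]
force: [0.4, -0.4, 0.2]
opening: 0.997
t 21.87 p [0.4199 0.3829 0.0358] jaw 84.24 open 86.7 F [ 0.4 -0.4  0.2] tilt [ 0.0016  0.001  -1.    ] j6 -53.1
yaw -0.06 then dp x 31.8 y -2.2 z -2.7  | pre-yaw axes y -2.2 z -2.6
```

View pics/w7.png

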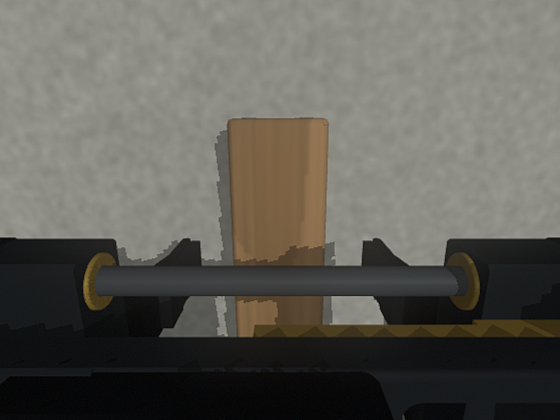

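```bash

python3 - <<'E'
from h import *
c=load("w7")
a=px2w(c,(278,118.5),.024);print(a); th=np.radians(-5.7);print("ctr",a[:2]+.07*np.array([np.cos(th),np.sin(th)]))
E
python3 -m inch '{"dp":[[10,0,-2],[12,0,0],[6,0,0],[2,0,0],[0,0,0],[0,0,0]],"yaw":[0,0,0,0,0,0]}' 87
python3 - <<'E'
from h import *
to(.417,.381,.004,84.3)
E
```

```text
[0.34789226 0.38849125 0.024     ]
ctr [0.41754615 0.38153887]
time_s: 22.42
position: [0.4171, 0.3827, 0.0042]
tcp_rot: [[-0.001, 0.1, 0.995], [-0.0, 0.995, -0.1], [-1.0, -0.0, -0.001]]
force: [0.6, 0.1, -0.4]
opening: 1.002
t 22.42 p [0.4171 0.3827 0.0042] jaw 84.26 open 87.1 F [ 0.6  0.1 -0.4] tilt [-6.e-04 -3.e-04 -1.e+00] j6 -53.0
yaw -0.04 then dp x 0.2 y -1.7 z 0.1  | pre-yaw axes y -1.7 z 0.1
```

```bash

python3 -m inch '{"dp":[[0,0,0],[0,0,0],[0,0,0],[0,0,0],[0,0,0],[0,0,0],[0,0,0],[0,0,0],[0,0,0],[0,0,0]],"yaw":[0,0,0,0,0,0,0,0,0,0]}' 0
python3 -m inch '{"dp":[[-10,0,0],[-25,0,0],[-30,0,0],[-30,0,0],[-30,0,0],[-20,0,0],[0,0,0],[0,0,0]],"yaw":[0,0,0,0,0,0,0,0]}' 0
python3 - <<'E'
from h import *
c=cap("wrist","w8")
to(.4771,-.007,.15,6.16)
E
```

```text
time_s: 23.25
position: [0.4172, 0.3827, 0.0047]
tcp_rot: [[-0.0, 0.1, 0.995], [-0.0, 0.995, -0.1], [-1.0, -0.0, -0.0]]
force: [-0.6, -1.2, 2.6]
opening: 0.616
time_s: 23.92
position: [0.4176, 0.3831, 0.1509]
tcp_rot: [[0.003, 0.1, 0.995], [0.002, 0.995, -0.1], [-1.0, 0.002, 0.002]]
force: [0.7, -0.4, -1.8]
opening: 0.617
t 23.97 p [0.4166 0.3825 0.1494] jaw 84.26 open 53.3 F [ 0.5  1.1 -1.6] tilt [-4.e-04 -1.e-04 -1.e+00] j6 -53.0
yaw 78.10 then dp x -0.6 y 18.3 z 393.7  | pre-yaw axes y -381.5 z 99.1
```

View pics/w8.png

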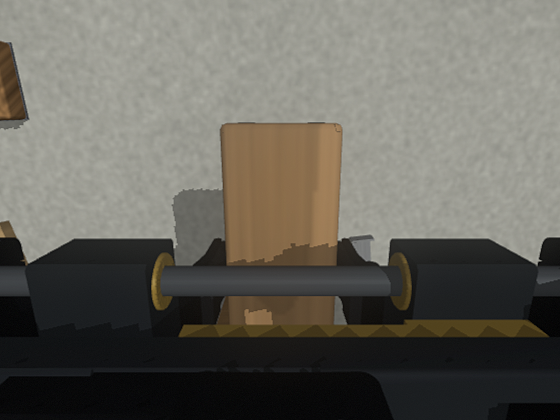

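```bash

python3 - <<'E'
from h import *
from rig import bot
c=load("w8");s=bot.read_state();p=np.array([.4168,.3827,.1499])
a=px2w(c,(281,124),p[2]-.0047+.024);R=s["tcp_rot"];print((R.T@(a-p)*1000).round(1), R[:,1:].round(3).tolist())
a=px2w(c,(281,124),p[2]-.0047+.0);print((R.T@(a-p)*1000).round(1))
E
```

```text
[-19.3   0.4 -68.6] [[0.1, 0.995], [0.995, -0.1], [-0.0, -0.0]]
[  4.7   0.4 -68.6]
```

```bash

python3 -m inch '{"dp":[[0,0,0],[0,0,0],[0,0,0],[0,0,0],[0,0,0],[0,0,0],[0,0,0],[0,0,0],[0,0,0],[0,0,0],[0,0,0],[0,0,0],[0,0,0],[0,0,0]],"yaw":[3,6,7,7,7,7,7,7,7,7,7,4,2.1,0]}' 0
python3 -m inch '{"dp":[[0,1,10],[0,1,20],[0,1,30],[0,1,35],[0,2,35],[0,2,35],[0,2,35],[0,2,35],[0,2,35],[0,2,35],[0,1,30],[0,1,27],[0,0,20],[0,0,10],[0,0,0],[0,0,0],[0,0,0]],"yaw":[0,0,0,0,0,0,0,0,0,0,0,0,0,0,0,0,0]}' 0
python3 - <<'E'
from h import *
to(.4771,-.007,.017,6.16)
E
```

```text
time_s: 25.13
position: [0.4158, 0.3819, 0.1473]
tcp_rot: [[-0.004, 0.994, 0.107], [-0.002, 0.107, -0.994], [-1.0, -0.004, 0.002]]
force: [-0.2, -0.1, -2.2]
opening: 0.61
time_s: 26.55
position: [0.4762, -0.004, 0.1493]
tcp_rot: [[-0.001, 0.994, 0.108], [0.001, 0.108, -0.994], [-1.0, -0.001, -0.001]]
force: [-0.1, -0.8, -1.5]
opening: 0.618
t 26.55 p [ 0.4762 -0.004   0.1493] jaw 6.21 open 53.8 F [-0.1 -0.8 -1.5] tilt [-1.5e-03  8.0e-04 -1.0e+00] j6 -20.2
yaw 0.05 then dp x 132.3 y 0.5 z 3.0  | pre-yaw axes y 0.5 z 3.0
```

```bash

python3 -m inch '{"dp":[[10,0,2],[25,0,0],[30,0,0],[30,0,0],[20,0,0],[8,0,0],[0,0,0],[0,0,0],[0,0,0]],"yaw":[0,0,0,0,0,0,0,0,0]}' 0
python3 - <<'E'
from h import *
to(.4771,-.007,.017,6.16)
c=cap("wrist","w9")
E
```

```text
time_s: 27.3
position: [0.4782, -0.0067, 0.0276]
tcp_rot: [[0.002, 0.994, 0.108], [-0.0, 0.108, -0.994], [-1.0, 0.002, 0.001]]
force: [0.1, -0.3, -1.7]
opening: 0.616
t 27.3 p [ 0.4782 -0.0067  0.0276] jaw 6.21 open 53.6 F [ 0.1 -0.3 -1.7] tilt [ 2.1e-03 -5.0e-04 -1.0e+00] j6 -20.4
yaw 0.05 then dp x 10.6 y -1.1 z 0.2  | pre-yaw axes y -1.1 z 0.2
```

View pics/w9.png

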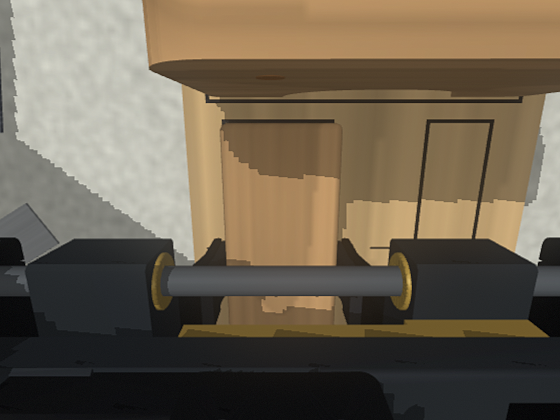

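```bash

python3 -m inch '{"dp":[[3,-0.7,0],[3,0,0],[2,0,0],[1,0,0],[1,0,0],[0.5,0,0],[0,0,0],[0,0,0]],"yaw":[0,0,0,0,0,0,0,0]}' 0
python3 - <<'E'
from h import *
to(.4771,-.007,.017,6.16)
c=cap("wrist","w10")
crop(c,180,60,380,260,3,"w10c")
E
```

```text
time_s: 28.02
position: [0.4766, -0.0072, 0.0166]
tcp_rot: [[0.0, 0.994, 0.107], [-0.0, 0.107, -0.994], [-1.0, 0.0, 0.0]]
force: [-1.4, -0.0, 6.1]
opening: 0.617
t 28.02 p [ 0.4766 -0.0072  0.0166] jaw 6.15 open 53.7 F [-1.4 -0.   6.1] tilt [ 2.e-04 -1.e-04 -1.e+00] j6 -20.5
yaw -0.01 then dp x -0.4 y 0.5 z -0.1  | pre-yaw axes y 0.5 z -0.1
```

View pics/w10c.png

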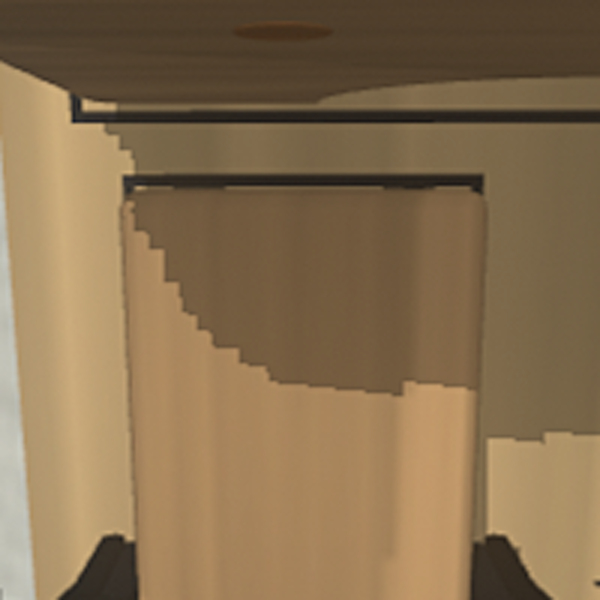

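```bash

python3 -m inch '{"dp":[[0,0,0],[0,0,0],[0,0,0],[0,0,0],[0,0,0],[-10,0,0],[-25,0,0],[-35,0,0],[-35,0,0],[-35,0,0],[-20,0,0],[-10,0,0],[0,0,0]],"yaw":[0,0,0,0,0,0,0,0,0,0,0,0,0]}' 72
python3 -m inch '{"dp":[[0,-3,10],[0,-5,20],[0,-8,30],[0,-9,33],[0,-9,33],[0,-9,33],[0,-9,33],[0,-9,33],[0,-9,33],[0,-9,30],[0,-9,30],[0,-5,23],[0,-3,12],[0,0,4],[0,0,0],[0,0,0],[0,0,0],[0,0,0]],"yaw":[0,0,0,0,0,0,0,0,0,0,0,0,-5,-7,-7,-7,-7,-5]}' 72
python3 -m inch '{"dp":[[0,0,0],[0,0,0],[0,0,0],[0,0,0],[0,0,0],[0,0,0],[0,0,0],[0,0,0]],"yaw":[-7,-7,-7,-7,-7,-5,-2.4,0]}' 72
python3 - <<'E'
from h import *
to(.4192,-.3737,.035,86.6)
E
```

```text
time_s: 29.15
position: [0.4782, -0.0074, 0.1893]
tcp_rot: [[0.007, 0.994, 0.107], [-0.002, 0.107, -0.994], [-1.0, 0.006, 0.002]]
force: [-1.2, 0.3, -1.0]
opening: 0.832
time_s: 30.65
position: [0.4183, -0.372, 0.184]
tcp_rot: [[-0.003, 0.714, 0.7], [0.003, 0.7, -0.714], [-1.0, 0.0, -0.004]]
force: [0.6, 0.7, 0.2]
opening: 0.826
time_s: 31.32
position: [0.4184, -0.3719, 0.1842]
tcp_rot: [[-0.003, 0.06, 0.998], [0.003, 0.998, -0.06], [-1.0, 0.003, -0.003]]
force: [-0.6, 0.7, 0.3]
opening: 0.831
t 31.32 p [ 0.4184 -0.3719  0.1842] jaw 86.57 open 72.3 F [-0.6  0.7  0.3] tilt [-0.0026  0.003  -1.    ] j6 -139.6
yaw -0.03 then dp x 149.2 y -1.7 z 0.9  | pre-yaw axes y -1.7 z 0.9
```

```bash

python3 -m inch '{"dp":[[10,-1,0],[25,0,0],[35,0,0],[35,0,0],[25,0,0],[12,0,0],[5,0,0],[0,0,0],[0,0,0]],"yaw":[0,0,0,0,0,0,0,0,0]}' 72
python3 - <<'E'
from h import *
to(.4192,-.3737,.004,86.6)
c=cap("wrist","w11")
E
```

```text
time_s: 32.07
position: [0.4201, -0.374, 0.0396]
tcp_rot: [[0.001, 0.06, 0.998], [-0.001, 0.998, -0.06], [-1.0, -0.001, 0.001]]
force: [-1.1, -0.2, -1.0]
opening: 0.824
t 32.07 p [ 0.4201 -0.374   0.0396] jaw 86.54 open 71.7 F [-1.1 -0.2 -1. ] tilt [ 8.0e-04 -1.1e-03 -1.0e+00] j6 -139.6
yaw -0.06 then dp x 35.6 y 0.2 z -0.9  | pre-yaw axes y 0.2 z -0.9
```

View pics/w11.png

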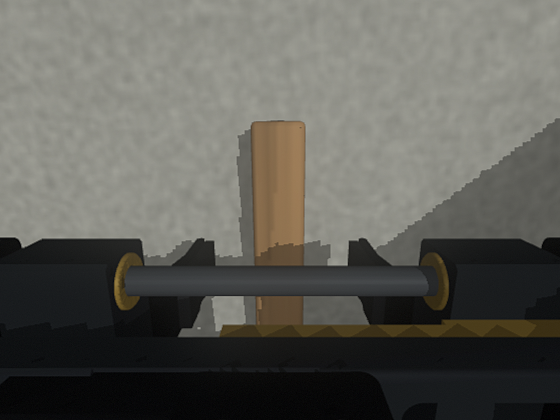

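```bash

python3 - <<'E'
from h import *
c=load("w11")
a=px2w(c,(278.5,122),.024);th=np.radians(-3.4);print("ctr",a[:2]+.07*np.array([np.cos(th),np.sin(th)]))
E
python3 -m inch '{"dp":[[10,0,0],[15,0,0],[7,0,0],[3.5,0,0],[0,0,0],[0,0,0]],"yaw":[0,0,0,0,0,0]}' 72
python3 -m inch '{"dp":[[0,0,0],[0,0,0],[0,0,0],[0,0,0],[0,0,0],[0,0,0],[0,0,0],[0,0,0],[0,0,0],[0,0,0]],"yaw":[0,0,0,0,0,0,0,0,0,0]}' 0
python3 -m inch '{"dp":[[-10,0,0],[-25,0,0],[-30,0,0],[-30,0,0],[-30,0,0],[-20,0,0],[0,0,0],[0,0,0]],"yaw":[0,0,0,0,0,0,0,0]}' 0
python3 - <<'E'
from h import *
c=cap("wrist","w12")
to(.5735,.0034,.15,6.16)
E
```

```text
ctr [ 0.4196117  -0.37529992]
time_s: 32.62
position: [0.4199, -0.3734, 0.0037]
tcp_rot: [[0.0, 0.06, 0.998], [-0.0, 0.998, -0.06], [-1.0, -0.0, 0.0]]
force: [0.7, -0.4, 0.3]
opening: 0.826
time_s: 33.45
position: [0.4198, -0.3735, 0.0036]
tcp_rot: [[0.0, 0.06, 0.998], [-0.0, 0.998, -0.06], [-1.0, -0.0, 0.0]]
force: [0.8, -0.4, 0.9]
opening: 0.346
time_s: 34.12
position: [0.4201, -0.3737, 0.1502]
tcp_rot: [[0.002, 0.06, 0.998], [-0.002, 0.998, -0.06], [-1.0, -0.002, 0.002]]
force: [0.2, 0.1, -0.6]
opening: 0.341
t 34.17 p [ 0.4194 -0.3728  0.1487] jaw 86.56 open 29.7 F [ 0.2  1.2 -1.4] tilt [-2.e-04  3.e-04 -1.e+00] j6 -139.6
yaw 80.40 then dp x -1.3 y 193.5 z -357.4  | pre-yaw axes y 384.7 z 131.2
```

View pics/w12.png

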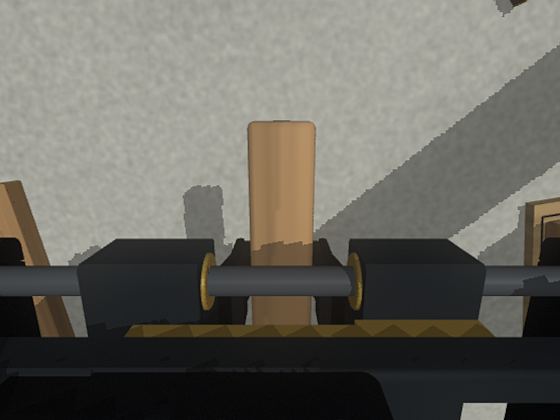

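```bash

python3 -m inch '{"dp":[[0,0,0],[0,0,0],[0,0,0],[0,0,0],[0,0,0],[0,0,0],[0,0,0],[0,0,0],[0,0,0],[0,0,0],[0,0,0],[0,0,0],[0,0,0],[0,0,0]],"yaw":[3,6,7,7,7,7,7,7,7,7,7,5,3.4,0]}' 0
python3 -m inch '{"dp":[[0,5,-10],[0,11,-20],[0,16,-28],[0,16,-30],[0,16,-30],[0,16,-30],[0,16,-30],[0,16,-30],[0,16,-30],[0,16,-30],[0,16,-30],[0,14,-26],[0,11,-20],[0,6,-10],[0,2,-3],[0,0,0],[0,0,0],[0,0,0]],"yaw":[0,0,0,0,0,0,0,0,0,0,0,0,0,0,0,0,0,0]}' 0
python3 - <<'E'
from h import *
to(.5735,.0034,.027,6.16)
E
```

```text
time_s: 35.33
position: [0.4188, -0.372, 0.1465]
tcp_rot: [[-0.003, 0.994, 0.106], [0.004, 0.106, -0.994], [-1.0, -0.002, -0.004]]
force: [0.1, -0.2, -0.7]
opening: 0.345
time_s: 36.83
position: [0.5728, 0.0011, 0.1484]
tcp_rot: [[-0.001, 0.994, 0.106], [-0.0, 0.106, -0.994], [-1.0, -0.001, 0.0]]
force: [-0.4, -0.3, -0.2]
opening: 0.345
t 36.83 p [0.5728 0.0011 0.1484] jaw 6.08 open 30.0 F [-0.4 -0.3 -0.2] tilt [-9.e-04 -2.e-04 -1.e+00] j6 -17.1
yaw -0.08 then dp x 121.4 y 1.0 z -2.2  | pre-yaw axes y 1.0 z -2.2
```

```bash

python3 -m inch '{"dp":[[10,0.5,-2],[25,0,0],[30,0,0],[30,0,0],[20,0,0],[7,0,0],[0,0,0],[0,0,0],[0,0,0]],"yaw":[-0.1,0,0,0,0,0,0,0,0]}' 0
python3 - <<'E'
from h import *
to(.5735,.0034,.0155,6.16)
E
```

```text
time_s: 37.58
position: [0.5747, 0.0039, 0.0277]
tcp_rot: [[0.003, 0.994, 0.109], [-0.0, 0.109, -0.994], [-1.0, 0.002, 0.001]]
force: [0.3, 0.3, -0.8]
opening: 0.34
t 37.58 p [0.5747 0.0039 0.0277] jaw 6.23 open 29.6 F [ 0.3  0.3 -0.8] tilt [ 2.5e-03 -5.0e-04 -1.0e+00] j6 -17.0
yaw 0.07 then dp x 12.2 y -1.3 z 0.3  | pre-yaw axes y -1.3 z 0.3
```

```bash

python3 -m inch '{"dp":[[4,-0.7,0],[4,0,0],[2,0,0],[1,0,0],[1,0,0],[0,0,0],[0,0,0]],"yaw":[0,0,0,0,0,0,0]}' 0
python3 - <<'E'
from h import *
to(.5735,.0034,.0155,6.16)
c=cap("wrist","w13")
crop(c,100,60,400,260,2.6,"w13c")
E
```

```text
time_s: 38.17
position: [0.5729, 0.0044, 0.0156]
tcp_rot: [[0.0, 0.994, 0.109], [-0.0, 0.109, -0.994], [-1.0, 0.0, 0.0]]
force: [-0.7, -0.1, 6.2]
opening: 0.341
t 38.17 p [0.5729 0.0044 0.0156] jaw 6.27 open 29.6 F [-0.7 -0.1  6.2] tilt [ 2.e-04 -1.e-04 -1.e+00] j6 -17.0
yaw 0.11 then dp x 0.1 y 0.4 z 1.0  | pre-yaw axes y 0.4 z 1.0
```

View pics/w13c.png

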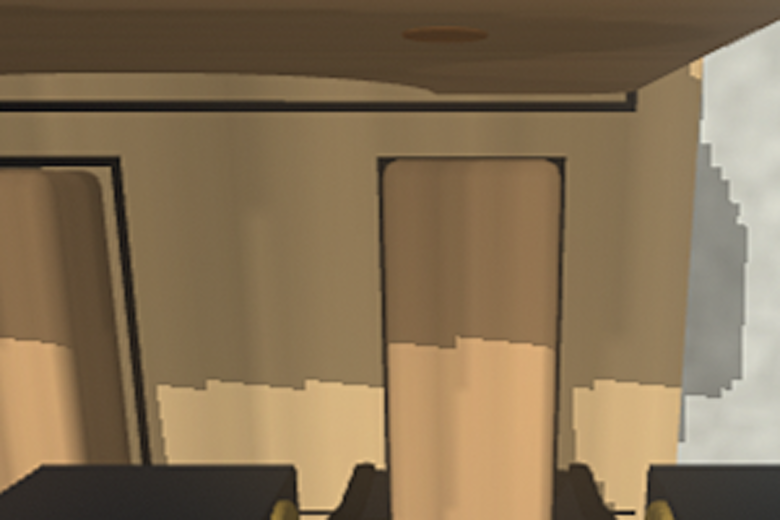

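```bash

python3 -m inch '{"dp":[[-1.5,0,0],[0,0,1],[0,0,0],[1.5,0,0],[0,0,0],[0,0,0]],"yaw":[0,0,0,0,0,0]}' 0
python3 -m inch '{"dp":[[0,0,0],[0,0,0],[0,0,0],[0,0,0],[0,0,0],[-10,0,0],[-25,0,0],[-35,0,0],[-35,0,0],[-35,0,0],[-35,0,0],[-20,0,0],[-10,0,0],[0,0,0],[0,0,0]],"yaw":[0,0,0,0,0,0,0,0,0,0,0,0,0,0,0]}' 52
python3 - <<'E'
from h import *
to(.6238,.249,.27,80)
c=cap("top","top1")
crop(c,70,110,350,320,2.8,"t3")
E
```

```text
time_s: 38.72
position: [0.5733, 0.0032, 0.0156]
tcp_rot: [[0.001, 0.994, 0.109], [-0.0, 0.109, -0.994], [-1.0, 0.001, 0.0]]
force: [-1.8, -0.1, 8.1]
opening: 0.342
time_s: 39.97
position: [0.5725, 0.0034, 0.2193]
tcp_rot: [[-0.0, 0.994, 0.109], [0.0, 0.109, -0.994], [-1.0, -0.0, -0.0]]
force: [0.1, 0.1, -0.9]
opening: 0.602
t 39.97 p [0.5725 0.0034 0.2193] jaw 6.26 open 52.4 F [ 0.1  0.1 -0.9] tilt [-5.e-04  0.e+00 -1.e+00] j6 -17.1
yaw -73.74 then dp x -50.7 y 250.8 z 7.9  | pre-yaw axes y 77.7 z -238.5
```

View pics/t3.png

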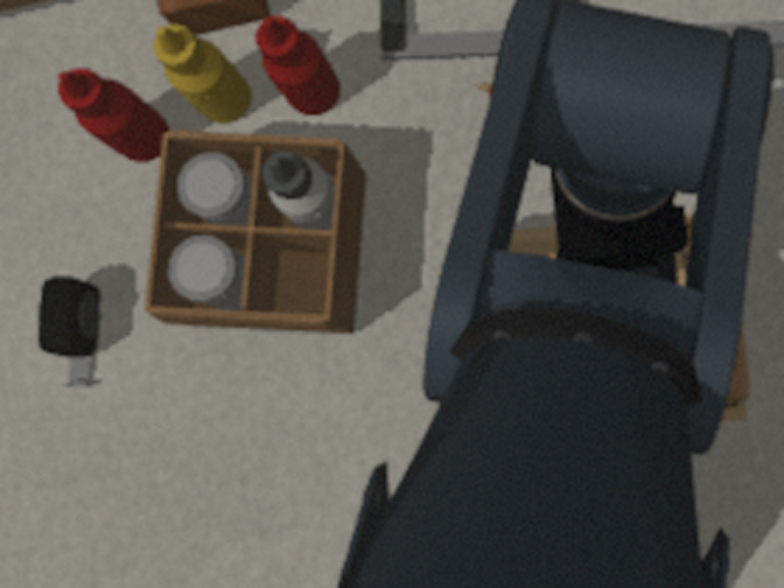

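```bash

python3 -m inch '{"dp":[[-20,0,0],[-25,5,-10],[-15,10,-25],[0,10,-30],[0,10,-30],[0,10,-30],[0,10,-30],[0,8,-18],[0,4,-7],[0,0,0],[0,0,0]],"yaw":[0,0,0,0,0,0,0,0,0,0,0]}' 70
python3 - <<'E'
from h import *
to(.62,.19,.28,6)
c=cap("wrist","w14")
t=load("top0");a=lambda x,y:(70+x/2.8-.2,110+y/2.8-.2)
for n,p in dict(redR_top=(278,32),yel_top=(172,42),redL=(78,86)).items(): print(n,px2w(t,a(*p),.17).round(3))
E
```

```text
time_s: 40.93
position: [0.6193, 0.1889, 0.2776]
tcp_rot: [[-0.004, 0.994, 0.109], [-0.001, 0.109, -0.994], [-1.0, -0.004, 0.001]]
force: [-1.0, -0.1, -0.7]
opening: 0.809
t 40.93 p [0.6193 0.1889 0.2776] jaw 6.28 open 70.3 F [-1.  -0.1 -0.7] tilt [-0.0036 -0.0014 -1.    ] j6 0.9
yaw 0.28 then dp x -2.4 y 0.8 z -1.0  | pre-yaw axes y 0.8 z -1.0
redR_top [0.733 0.257 0.17 ]
yel_top [0.724 0.339 0.17 ]
redL [0.687 0.409 0.17 ]
```

View pics/w14.png

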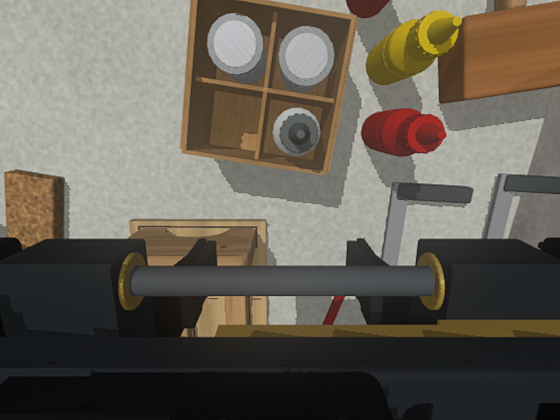

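```bash
python3 - <<'E'
from h import *
c=load("w14");crop(c,250,90,350,180,6,"w14c")
E
```

```text
(no output)
```

View pics/w14c.png

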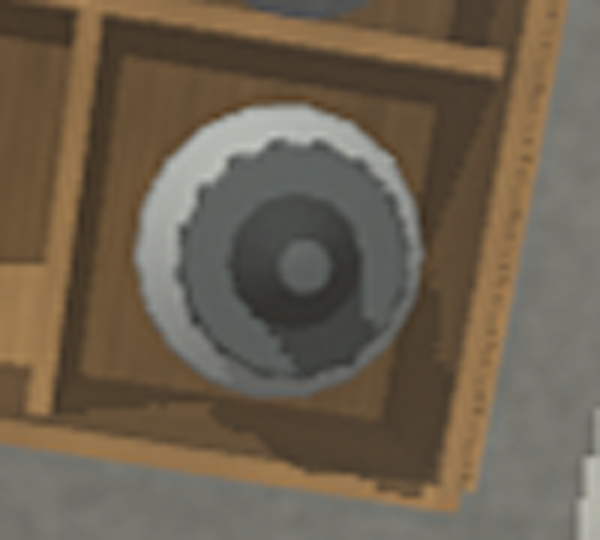

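```bash
python3 - <<'E'
from h import *
c=load("w14");f=lambda x,y:(250+x/6-.4,90+y/6-.4)
for p,z in [((297,259),.148),((305,268),.179),((281,250),.096)]: print(px2w(c,f(*p),z).round(4))
to(.6253,.252,.118,6)
E
```

```text
[0.6282 0.2527 0.148 ]
[0.6277 0.2522 0.179 ]
[0.628 0.253 0.096]
t 40.98 p [0.6194 0.1883 0.2781] jaw 6.22 open 70.2 F [-0.1  0.4  0.1] tilt [-0.0029 -0.0012 -1.    ] j6 0.9
yaw 0.22 then dp x 160.1 y 12.6 z -62.8  | pre-yaw axes y 12.8 z -62.7
```

```bash

python3 -m inch '{"dp":[[0,3,-12],[0,5,-22],[0,5,-20],[0,2,-9],[20,0,0],[30,0,0],[20,0,0],[5,0,0],[0,0,0],[0,0,0]],"yaw":[0,0,0,0,0,0,0,0,0,0]}' 70
python3 - <<'E'
from h import *
to(.6278,.2525,.118,6)
c=cap("wrist","w15")
E
```

```text
time_s: 41.82
position: [0.6288, 0.2535, 0.2053]
tcp_rot: [[0.001, 0.994, 0.108], [0.0, 0.108, -0.994], [-1.0, 0.001, -0.0]]
force: [0.5, 0.7, -0.0]
opening: 0.802
t 41.82 p [0.6288 0.2535 0.2053] jaw 6.22 open 69.8 F [ 0.5  0.7 -0. ] tilt [ 1.1e-03  2.0e-04 -1.0e+00] j6 6.3
yaw 0.22 then dp x 87.3 y -1.1 z 0.9  | pre-yaw axes y -1.1 z 0.9
```

View pics/w15.png

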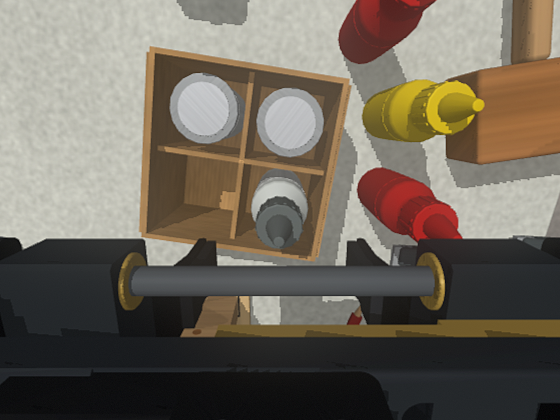

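```bash

python3 -m inch '{"dp":[[15,-0.5,0],[25,0,0],[25,0,0],[15,0,0],[6,0,0],[0,0,0],[0,0,0]],"yaw":[0,0,0,0,0,0,0]}' 70
python3 -m inch '{"dp":[[0,0,0],[0,0,0],[0,0,0],[0,0,0],[0,0,0],[0,0,0],[0,0,0],[0,0,0],[0,0,0],[0,0,0]],"yaw":[0,0,0,0,0,0,0,0,0,0]}' 0
python3 - <<'E'
from h import *
to(.6278,.2525,.118,6)
E
```

```text
time_s: 42.45
position: [0.6289, 0.254, 0.1202]
tcp_rot: [[0.003, 0.994, 0.109], [0.001, 0.109, -0.994], [-1.0, 0.003, -0.0]]
force: [-0.4, -0.1, -0.3]
opening: 0.804
time_s: 43.28
position: [0.6275, 0.2538, 0.1186]
tcp_rot: [[-0.0, 0.994, 0.109], [-0.0, 0.109, -0.994], [-1.0, -0.0, 0.0]]
force: [-0.5, -0.4, 2.0]
opening: 0.384
t 43.28 p [0.6275 0.2538 0.1186] jaw 6.26 open 33.4 F [-0.5 -0.4  2. ] tilt [-1.e-04 -0.e+00 -1.e+00] j6 6.3
yaw 0.26 then dp x 0.6 y 0.1 z 1.3  | pre-yaw axes y 0.1 z 1.3
```

```bash

python3 -m inch '{"dp":[[-5,0,0],[-15,0,0],[-25,0,0],[-30,0,0],[-30,0,0],[-25,0,0],[-15,0,0],[-8,0,0],[0,0,0],[0,0,0]],"yaw":[0,0,0,0,0,0,0,0,0,0]}' 0
python3 - <<'E'
from h import *
to(.589,-.2795,.271,6.26)
c=cap("wrist","w16")
E
```

```text
time_s: 44.12
position: [0.627, 0.2536, 0.2707]
tcp_rot: [[-0.001, 0.994, 0.109], [-0.0, 0.109, -0.994], [-1.0, -0.001, 0.0]]
force: [0.5, -0.6, -2.1]
opening: 0.381
t 44.12 p [0.627  0.2536 0.2707] jaw 6.26 open 33.2 F [ 0.5 -0.6 -2.1] tilt [-1.4e-03 -4.0e-04 -1.0e+00] j6 6.3
yaw -0.00 then dp x -0.3 y -95.9 z 525.8  | pre-yaw axes y -95.9 z 525.8
```

View pics/w16.png

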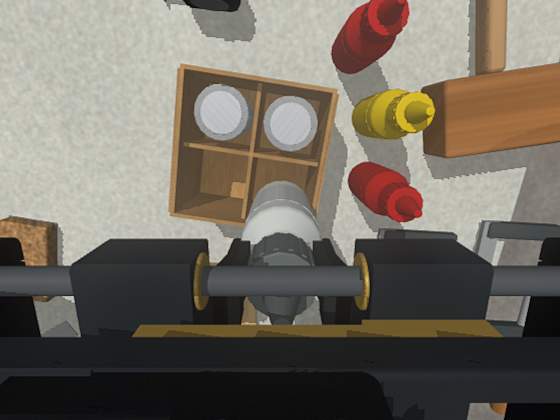

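Bottle held, tins in place. Carry it over to the dish.

```bash

python3 -m inch '{"dp":[[0,-2,8],[0,-3,16],[0,-5,25],[0,-6,30],[0,-6,33],[0,-6,33],[0,-6,33],[0,-6,33],[0,-6,33],[0,-6,33],[0,-6,33],[0,-6,33],[0,-6,33],[0,-6,33],[0,-6,30],[0,-5,30],[0,-4,25],[0,-3,18],[0,-2,10],[0,0,4]],"yaw":[0,0,0,0,0,0,0,0,0,0,0,0,0,0,0,0,0,0,0,0]}' 0
python3 -m inch '{"dp":[[0,0,0],[10,0,0],[20,0,0],[25,0,0],[25,0,0],[20,0,0],[10,0,0],[0,0,0],[0,0,0],[0,0,0]],"yaw":[0,0,0,0,0,0,0,0,0,0]}' 0
python3 - <<'E'
from h import *
to(.589,-.2795,.120,6.26)
c=cap("wrist","w17")
E
```

```text
time_s: 45.83
position: [0.5884, -0.2815, 0.2708]
tcp_rot: [[-0.001, 0.994, 0.107], [0.001, 0.107, -0.994], [-1.0, -0.001, -0.001]]
force: [-0.4, 0.0, -1.0]
opening: 0.383
time_s: 46.67
position: [0.5906, -0.2796, 0.163]
tcp_rot: [[0.002, 0.994, 0.11], [-0.002, 0.11, -0.994], [-1.0, 0.002, 0.002]]
force: [-0.1, 0.2, -2.1]
opening: 0.383
t 46.67 p [ 0.5906 -0.2796  0.163 ] jaw 6.31 open 33.3 F [-0.1  0.2 -2.1] tilt [ 0.0023 -0.0015 -1.    ] j6 -41.4
yaw 0.05 then dp x 43.0 y -1.6 z -0.3  | pre-yaw axes y -1.6 z -0.3
```

View pics/w17.png

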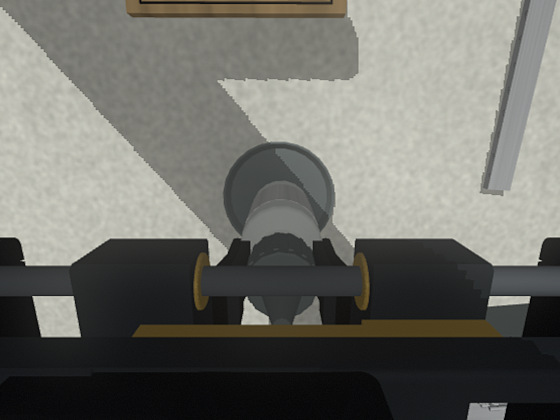

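```bash

python3 -m inch '{"dp":[[10,-1,0],[15,0,0],[8,0,0],[4,0,0],[2,0,0],[1,0,0],[1,0,0],[0,0,0],[0,0,0]],"yaw":[0,0,0,0,0,0,0,0,0]}' 0
python3 - <<'E'
from h import *
to(.589,-.2795,.1186,6.26)
E
```

```text
time_s: 47.47
position: [0.5888, -0.2799, 0.121]
tcp_rot: [[0.001, 0.994, 0.109], [-0.001, 0.109, -0.994], [-1.0, 0.001, 0.001]]
force: [0.1, -0.6, -1.8]
opening: 0.383
t 47.47 p [ 0.5888 -0.2799  0.121 ] jaw 6.26 open 33.3 F [ 0.1 -0.6 -1.8] tilt [ 8.e-04 -6.e-04 -1.e+00] j6 -41.5
yaw -0.00 then dp x 2.4 y 0.3 z -0.4  | pre-yaw axes y 0.3 z -0.4
```

```bash

python3 -m inch '{"dp":[[1,0,0],[1,0,0],[1,0,0],[0,0,0],[0,0,0]],"yaw":[0,0,0,0,0]}' 0
```

```text
time_s: 47.88
position: [0.5888, -0.28, 0.1186]
tcp_rot: [[0.001, 0.994, 0.109], [-0.001, 0.109, -0.994], [-1.0, 0.001, 0.001]]
force: [-1.3, 1.0, 5.3]
opening: 0.38
```

Contact; release and rise, then check by picture.

```bash

python3 -m inch '{"dp":[[0,0,0],[0,0,0],[0,0,0],[0,0,0],[0,0,0],[0,0,0],[-8,0,0],[-20,0,0],[-30,0,0],[-30,0,0],[-30,0,0],[-20,0,0],[-10,0,10],[0,0,30],[0,0,40],[0,0,30],[0,0,10],[0,0,0]],"yaw":[0,0,0,0,0,0,0,0,0,0,0,0,0,0,0,0,0,0]}' 65
python3 - <<'E'
from h import *
to(.589,-.2795,.1186,6.26)
c=cap("wrist","w18");c=cap("top","top2");crop(c,160,150,440,300,2.8,"t4")
cap("scene","s2")
E
```

```text
time_s: 49.38
position: [0.6012, -0.402, 0.2654]
tcp_rot: [[0.001, 0.994, 0.106], [-0.001, 0.106, -0.994], [-1.0, 0.0, 0.001]]
force: [-0.1, 0.9, 0.3]
opening: 0.743
t 49.38 p [ 0.6012 -0.402   0.2654] jaw 6.07 open 64.6 F [-0.1  0.9  0.3] tilt [ 5.e-04 -1.e-03 -1.e+00] j6 -48.7
yaw -0.19 then dp x 146.8 y 1.3 z -123.0  | pre-yaw axes y 0.9 z -123.1
```

View pics/w18.png

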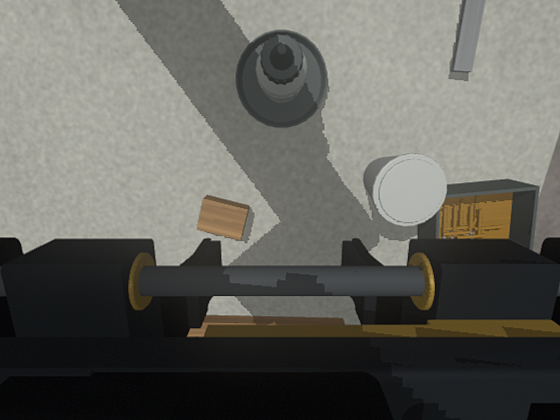

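View pics/t4.png

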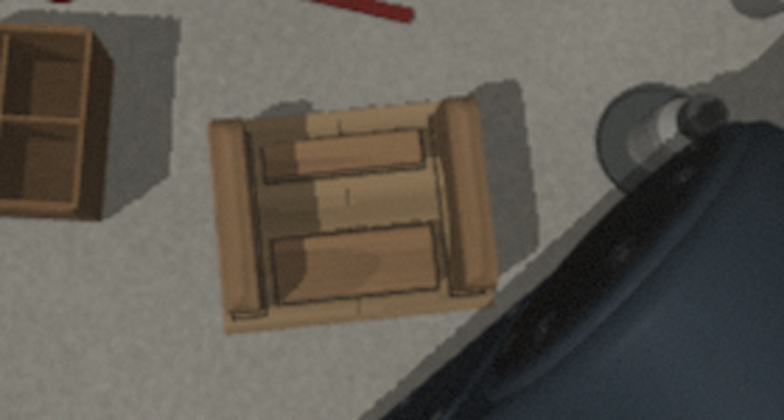

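View pics/s2.png

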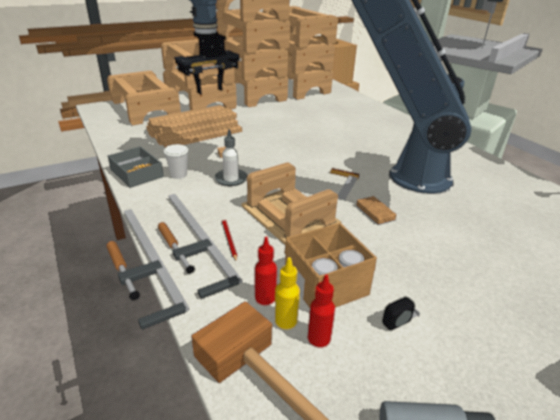

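```bash

python3 -m inch '{"dp":[[0,-2,-10],[0,-3,-20],[0,-4,-30],[0,-5,-33],[0,-5,-33],[0,-5,-33],[0,-5,-33],[0,-5,-33],[0,-5,-33],[0,-5,-33],[0,-4,-33],[0,-4,-33],[0,-4,-30],[0,-4,-16],[0,-3,-7],[0,0,0],[0,0,0],[0,0,0],[0,0,0],[0,0,0]],"yaw":[0,0,0,0,0,0,0,0,0,0,0,0,0,0,-4,-7,-7,-7,-7,-7]}' 65
python3 -m inch '{"dp":[[0,0,0],[0,0,0],[0,0,0],[0,0,0],[0,0,0],[0,0,0],[0,0,0],[0,0,0],[0,0,0],[0,0,0]],"yaw":[-7,-7,-7,-7,-7,-7,-5,-4,0,0]}' 65
python3 - <<'E'
from h import *
to(.5,0,.265,96)
c=cap("wrist","w19");crop(c,130,20,430,240,2.6,"w19c")
E
```

```text
time_s: 51.2
position: [0.4925, 0.0038, 0.266]
tcp_rot: [[-0.0, 0.698, 0.716], [0.0, 0.716, -0.698], [-1.0, 0.0, -0.001]]
force: [0.8, -0.2, -0.8]
opening: 0.743
time_s: 52.03
position: [0.4931, 0.0031, 0.2659]
tcp_rot: [[-0.0, -0.109, 0.994], [0.0, 0.994, 0.109], [-1.0, 0.0, 0.0]]
force: [0.7, -0.1, -1.0]
opening: 0.749
t 52.03 p [0.4931 0.0031 0.2659] jaw 96.25 open 65.1 F [ 0.7 -0.1 -1. ] tilt [-0.e+00  3.e-04 -1.e+00] j6 -108.9
yaw 0.25 then dp x 0.9 y -3.8 z 6.5  | pre-yaw axes y -3.9 z 6.5
```

View pics/w19c.png

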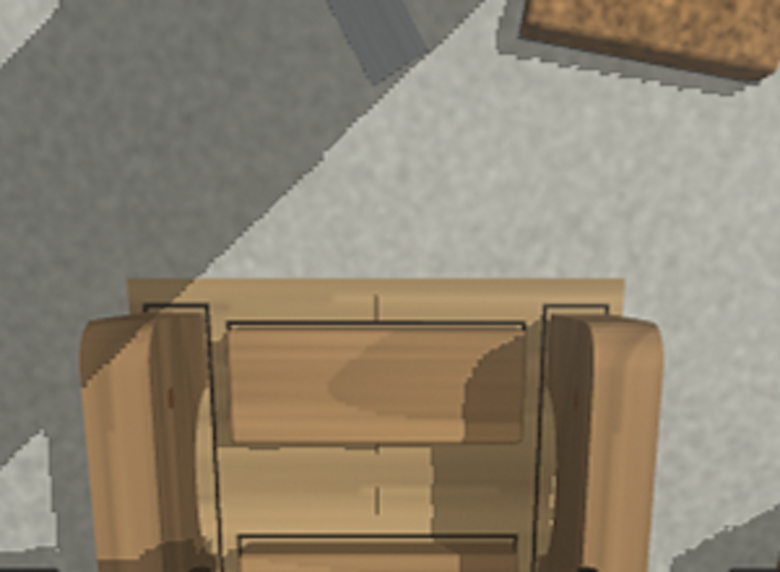

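```bash
python3 - <<'E'
from h import *
c=load("w19");d=load("w6")
A=[c["color"][125:160,175:220],c["color"][125:160,335:380]]
B=[d["color"][115:150,185:230],d["color"][115:150,355:400]]
k=8
im=np.vstack([np.hstack([cv2.resize(x,None,fx=k,fy=k,interpolation=cv2.INTER_CUBIC) for x in r]) for r in (A,B)])
cv2.imwrite("pics/z1.png",im[:,:,::-1])
E
```

```text
(no output)
```

View pics/z1.png

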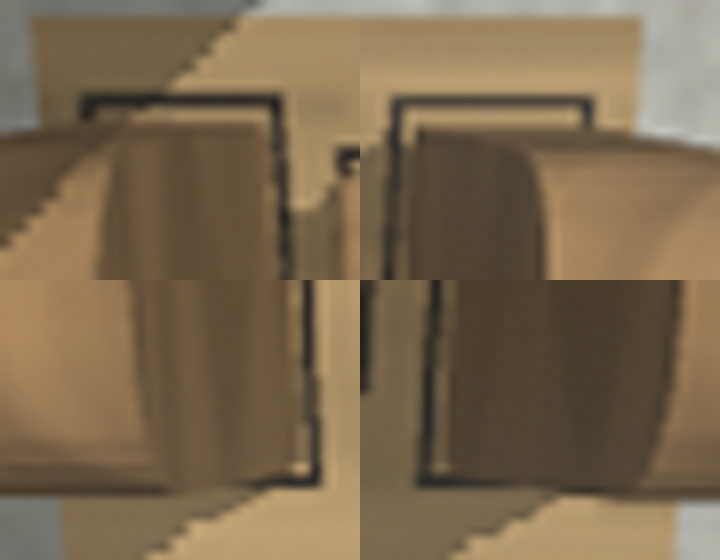

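```bash
python3 - <<'E'
from h import *
c=load("w18");crop(c,220,20,345,140,6,"w18c")
E
```

```text
(no output)
```

View pics/w18c.png

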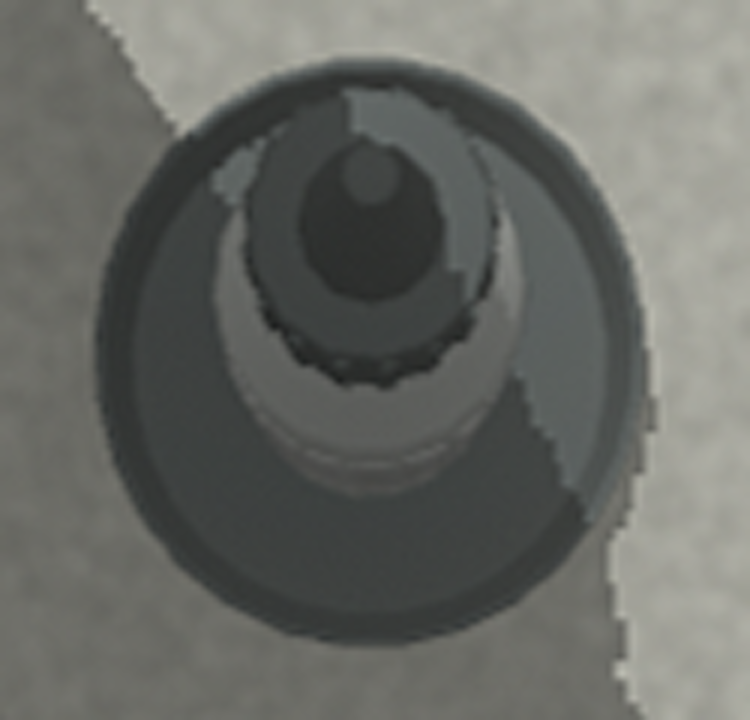

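```bash
python3 - <<'E'
from h import *
c=load("w18");f=lambda x,y:(220+x/6-.4,20+y/6-.4)
q=quad(c,f,[(97,350),(645,350),(372,57),(372,646)],.012);print("dish",((q[0]+q[1])/2+(q[2]+q[3])/2)/2,q.round(0).tolist())
print("nozzle",px2w(c,f(371,172),.179).round(4),"collar",px2w(c,f(370,220),.148).round(4))
th=np.linspace(0,2*np.pi,60)
def bot_pt(cx,cy): # lowest image row of base circle
    P=[w2px(c,[cx+.025*np.cos(t),cy+.025*np.sin(t),.004]) for t in th];return max(p[1] for p in P)
print("base row seen",f(0,497)[1],"pred",bot_pt(.589,-.2805))
from rig import bot
print(bot.read_state()["time_s"]); bot.hand_in()
E
```

```text
dish [ 589.32330432 -279.85712422] [[534.0, -285.0], [644.0, -273.0], [584.0, -226.0], [595.0, -336.0]]
nozzle [ 0.589  -0.2813  0.179 ] collar [ 0.5889 -0.2806  0.148 ]
base row seen 102.43333333333332 pred 101.78723804793964
52.0833
the job is handed in; nothing more can be done
```

The stool frame is set out on the board and the white glue bottle is standing in the drip dish. I handed the job in at 52 s of the 144 s allowed, and the verdict isn't reported.

I worked in the order asked: left end, right end, wide rail, narrow rail, then the bottle out of the carton.

- **Ends:** both stand upright inside their outlines, square to them as far as the pictures show. My last close-up shows both about 1.4 mm towards the far side, and the left one up to 1 mm towards the outer side. I left this as it was, since they are within the lines.
- **Rails:** the wide rail sits evenly in its outline. The narrow rail was about 1 mm off lengthwise, so I shifted it before letting go. I have only coarser pictures of it after that, and they show it inside its outline.
- **Bottle:** it is upright and measures within about 1 mm of the dish centre.
- **Leave-alone items:** in the last pictures the tins are still in their cells and the red and yellow bottles have not moved.

The force readings I took between moves stayed below about 10 N.

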